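# Put the marking fixtures away in the bypass-cover cabinet

### The job

Clear the marking fixtures off the worktop into the cabinet: slide the clear cover that is over the empty bin all the way behind its neighbour, put every fixture on the worktop into that bin, then slide the covers so that both are fully shut. Do not open the cover over the wooden case any further than it already stands, and leave the screwdriver, tin and bottle where they are.

Things in the scene. Friction and masses are not known exactly. Their poses are not given: they have to be found in the camera images.
- cabinet: Low grey metal cabinet, fixed, 280 (x) x 440 (y) x 112 mm high, its top closed by two clear covers sliding along its y on a double track. Origin: centre of its underside; x away from the robot, y to the robot's left. A wall at y = 0 parts it into left (+y) and right (-y) compartments. Rails 10 mm thick along x = +-135 mm, tops at 112 mm. Clear height under the covers 94 mm.
- door_left (a joint): Left cover: clear panel 254 x 220 x 5 mm on the LOWER track, top 99 mm above the worktop. 0 = fully shut over the left compartment; grows to 0.18 m (stop) as it slides to the cabinet's -y, under the right cover; stays where left. At 0.18 the compartment is open from cabinet y = 35 to 214 mm. Moves at about 2 N; 0.5 kg.
- door_right (a joint): Right cover: the same panel on the UPPER track, top 109 mm above the worktop. 0 = fully shut over the right compartment; grows to 0.18 m (stop) as it slides to the cabinet's +y, over the left cover; stays where left. At 0.18 the compartment is open from cabinet y = -35 to -214 mm. Moves at about 2 N; 0.5 kg.
- handle_left (a point): Centre of the top edge of the left cover's handle, 145 mm above the worktop: an upright black fin 80 mm long (cabinet x), 12 mm thick (cabinet y), rising 46 mm above its panel at the cover's outer (+y) end. Axes as the cabinet's. Can be pinched from above across its thickness.
- handle_right (a point): Centre of the top edge of the right cover's handle, 145 mm above the worktop: the same fin, rising 36 mm above its panel, at the outer (-y) end of the right cover. Axes as the cabinet's.
- bin: Open empty grey plastic bin, fixed, filling one compartment of the cabinet (left or right, differs from start to start): 252 (x) x 204 (y) x 36 mm high, walls and floor 4 mm. Origin: centre of its underside, 6 mm above the worktop, 109 mm from the cabinet's middle; axes as the cabinet's. Some 25 mm of it stay under the opened cover.
- case: Closed wooden instrument case, fixed, 200 x 160 x 54 mm, in the other compartment. Origin at the centre of its underside.
- vee_block: Steel vee block, 70 x 40 x 36 mm, 0.4 kg (mass varies), groove along the top. Origin at the centre of its underside as it stands; x along the length, y across the width, z up.  Start: standing upright on the worktop at any yaw; may be absent.
- nest: Off-white plastic U-shaped part nest, 70 x 44 x 42 mm: an 18 mm base with an upright 18 mm thick at each end. Origin at the centre of its underside as it stands; x along the length, y across the width, z up.  Start: standing upright on the worktop at any yaw; may be absent.
- pin_plate: Green plastic block 75 x 45 x 22 mm with three steel pins, 8 mm thick, rising 16 mm from its top (38 mm in all). Origin at the centre of its underside as it stands; x along the length, y across the width, z up.  Start: standing upright on the worktop at any yaw; may be absent.
- step_block: Dark steel stepped block, 75 x 30 x 40 mm: three steps of 25 mm length, 16, 28 and 40 mm high towards +x. Origin at the centre of its underside as it stands; x along the length, y across the width, z up.  Start: standing upright on the worktop at any yaw; may be absent.
- strap_clamp: Steel strap clamp, a slotted bar 80 x 28 x 20 mm. Origin at the centre of its underside as it stands; x along the length, y across the width, z up.  Start: standing upright on the worktop at any yaw; may be absent.
- angle: Aluminium angle bracket, 70 x 45 x 42 mm: an 8 mm base plate and a 9 mm upright at its -x end, joined by a thin rib. Origin at the centre of its underside as it stands; x along the length, y across the width, z up.  Start: standing upright on the worktop at any yaw; may be absent.
- screwdriver: Screwdriver, 180 mm, lying on the worktop. A bystander. Origin on its underside.
- cleaner: White plastic bottle, 56 mm in diameter, 130 mm high, standing on the worktop. A bystander. Origin under its centre.
- tin: Closed light-coloured tin with a white top, 52 mm in diameter, 60 mm high, standing on the worktop. A bystander. Origin under its centre.

How it is judged (in metres and radians):
On the way, in this order (a step that is already met when the one before it is completed fails the run):
1. the cover over the bin is slid at least 150 mm open behind its neighbour (((y of bin in the frame of cabinet above 0 m and value of joint door_left above 0.15 m) or (not (y of bin in the frame of cabinet above 0 m) and value of joint door_right above 0.15 m))), for 0.2 s.
2. every fixture that is present lies in the bin (x of vee_block in the frame of bin between -0.122 and 0.122 m and y of vee_block in the frame of bin between -0.098 and 0.098 m and z of vee_block in the frame of bin between -0.005 and 0.08 m and x of nest in the frame of bin between -0.122 and 0.122 m and y of nest in the frame of bin between -0.098 and 0.098 m and z of nest in the frame of bin between -0.005 and 0.08 m and x of pin_plate in the frame of bin between -0.122 and 0.122 m and y of pin_plate in the frame of bin between -0.098 and 0.098 m and z of pin_plate in the frame of bin between -0.005 and 0.08 m and x of step_block in the frame of bin between -0.122 and 0.122 m and y of step_block in the frame of bin between -0.098 and 0.098 m and z of step_block in the frame of bin between -0.005 and 0.08 m and x of strap_clamp in the frame of bin between -0.122 and 0.122 m and y of strap_clamp in the frame of bin between -0.098 and 0.098 m and z of strap_clamp in the frame of bin between -0.005 and 0.08 m and x of angle in the frame of bin between -0.122 and 0.122 m and y of angle in the frame of bin between -0.098 and 0.098 m and z of angle in the frame of bin between -0.005 and 0.08 m), for 0.2 s.
At the end, for the whole second after the job is handed in: every fixture present lies within the bin's walls, wholly under the covers, and both covers are shut to within 8 mm of their stops (all of step 2 and value of joint each of door_left, door_right below 0.008 m); the robot touches nothing.
It fails at once if the cover over the wooden case is opened by more than 50 mm ((y of bin in the frame of cabinet above 0 m and value of joint door_right above 0.05 m) or (not (y of bin in the frame of cabinet above 0 m) and value of joint door_left above 0.05 m)).
It fails at once if the screwdriver, tin or bottle is shifted by more than 40 mm (distance of any of screwdriver, cleaner, tin from where it was at the start of the episode above 0.04 m).
Of vee_block, nest, pin_plate, step_block, strap_clamp, angle only 4 to 6 are there at a start; the rules pass over those that are not, and their reading is None.
At some moment in a run one of vee_block, nest, pin_plate, step_block, strap_clamp, angle may be knocked a few centimetres aside while the robot is not near it.
Once in a run the grip may slacken for a moment while it holds something.
It also fails if it takes over 210 s, if anything falls off the work surface, if the arm or the gripper's body presses on something with over 40 N, if the wrist force passes 120 N, or if a joint passes its speed limit or range.

### The arm

A 7-joint arm with a two-finger parallel gripper is mounted at the origin on the work surface. World frame = base frame: x ahead of the robot, y to its left, z up, the work surface at z = 0. Lengths are in mm, angles in rad, forces in N, time in s.
With the tool pointing down it reaches from about 400 to 900 mm from the base axis. Payload 5.6 kg.
Tool frame: the origin (TCP) lies between the finger pads; the fingertips stand 25 mm ahead of it and the grasp point (between the pads) lies 6 mm ahead of it; x points along the fingers, z is the direction in which the jaws open and shut, and the axes are right-handed (so a half turn about x gives the same grasp; the last joint's range is limited). The gripper opens to 92 mm and grips with 3 to 60 N. Pads are 20 mm wide; open, the fingers measure 128 mm over their backs; the gripper's body (75 mm by 189 mm) begins 69 mm behind the grasp point.
Start: joints at [-1.233, 0.468, -0.012, 1.603, 0.006, 1.071, -0.056], TCP at [241.621, 603.43, 239.592] pointing down, gripper open.
Joint ranges: [-2.53, 2.53], [-0.31, 2.02], [-1.57, 1.55], [0.28, 2.44], [-1.29, 4.43], [0.15, 1.84], [-2.92, 2.92]. Speed limits (rad/s): [2.57, 2.57, 3.14, 3.14, 3.14, 3.14, 3.14].

### API

Orientations are given as a unit quaternion [w, x, y, z].
In Python, from workcell import env gives the robot as it stands.
- The arm moves only by the tool arm_command, never from a script. Its arguments are lists of equal length, an entry for each row: "offset": the shift along the tool's x, y, z in m, a list of three; "dr": the turn, a rotation vector about the tool's x, y, z in degrees, a list of three; "hand": the opening, from 0 (shut) to 1 (fully open). A call has 1 to 10 rows; each row is the pose to reach, as a shift and turn from the pose commanded when the call began, along the tool's axes at that moment; what a row does not reach only later rows make up. A row lasts 1/10 s, in which the tool goes at most 50 mm and 8.59 degrees, less where a joint would pass 70% of its speed; a pose out of reach is approached as far as the arm can. A call with a gripper value outside its range is refused whole. The fingers move at their own pace and stop on an object; "grip_force" is the grip in N (left out, the last holds). Time passes only in rows, so rows that repeat a pose let the fingers close. It gives the time, the measured TCP pose, the force and the opening at its end, in the units of the state.
- env.read_state(): the state, without advancing time (a new reading comes with each control period).
- env.read_camera(name): name is "scene" or "top"; returns a dict with "image" (480x640x3 uint8, red, green, blue), "K" (3x3 intrinsics, pixels), "distortion" ([k1, k2, p1, p2, k3] as OpenCV has them; the pictures are not rectified), "R" (3x3) and "t" (3): a world point X has camera coordinates R X + t. Camera axes: x right, y down, z forward; pixel columns grow to the right and rows downward; lengths in mm; the calibration is good to about 2 mm. A picture is of the moment at which its call begins. There is no depth.
- env.close_job(): hands the job in, once; it reports no verdict.
Trained networks look in the newest picture that a camera, given by its name, has taken for a name from the list of things; names that differ only in an ending like _2 or _b are one class to them, and where a whole thing is asked for, a point or a joint stands for the part that bears it (a point fixed in the world has none). Each returns a list of dicts, best first, with "score" (0 to 1); they miss things now and then, are a little off and sometimes report something else, mostly with a low value. They report only what shows in the picture. A call takes as long as a camera call.
- env.outline_of(name, camera): "pixels" (480x640 bool, what is visible of it) and "centre" ([column, row] in pixels, amid what is visible of it).
- env.mark_of(name, camera): "centre" ([column, row] in pixels: a listed point, or the origin of a listed thing).
The state is a dict: "t": time; "q": joint angles; "dq": joint speeds; "joint_torque": joint torques, N m; "eef_pos": TCP position; "ee_rot": TCP orientation; "wrist_force": force on the tool from outside, world axes, zero at the start; "torque": the same for the moment, N m; "width": finger opening in mm.
Only numpy, scipy, OpenCV 4.12 (cv2) and the standard library are available. Lean on these libraries where they do the work, as an engineer would, in place of code of your own. Each camera call takes 0.05 s, during which the arm holds its last target.

## Working session

There is one attempt and no reset: what is moved stays moved. The work goes in short steps, Python scripts to look and compute and a tool call to move; the robot and the scene stay as the last step left them, time stands still between calls to the robot, and variables do not carry over. Pictures are saved under pics/ and viewed, and the job is handed in when it is done.

Besides the shell and the picture viewer there is one more tool, called after "Request:" as a command line: name --argument value ..., lists and objects as JSON in quotes. arm_command: Moves the arm, as the interface text tells. Its arguments: {"type":"object","properties":{"offset":{"type":"array"},"dr":{"type":"array"},"hand":{"type":"array"},"grip_force":{"type":"number"}},"required":["offset","dr","hand"]}

```bash
ls; mkdir -p pics; python3 - <<'E'
from workcell import env
import cv2
s=env.read_state(); print(s)
for c in ("scene","top"):
    r=env.read_camera(c); cv2.imwrite(f"pics/{c}0.png",r["image"][:,:,::-1]); print(c,r["K"],r["distortion"],r["R"],r["t"])
E
```

```text
pics
{'t': 0.0, 'q': array([-1.23302183,  0.468375  , -0.01163601,  1.60362094,  0.00601505,
        1.07139487, -0.0562806 ]), 'dq': array([ 3.52129871e-04,  1.16805422e-03, -9.43125178e-04, -7.17791038e-04,
        3.93033417e-05,  3.69636772e-04,  4.46523630e-04]), 'joint_torque': array([-6.81934944e-05, -5.20558977e+01, -1.25152693e-02, -2.43756723e+01,
       -5.67056390e-02,  1.69239234e-02,  1.42798067e-04]), 'eef_pos': array([241.41246348, 602.92441535, 238.64285158]), 'ee_rot': array([ 0.58509541, -0.39672777,  0.58607739,  0.39595926]), 'wrist_force': array([ 0.49051126,  0.24316546, -0.19347895]), 'torque': array([-0.04044026, -0.05360308,  0.03705062]), 'width': 92.04051679202432}
scene [[544.6819719    0.         321.93820725]
 [  0.         544.6819719  241.57619599]
 [  0.           0.           1.        ]] [0.020658 0.       0.       0.       0.      ] [[ 0.78812579  0.6154403   0.00953774]
 [ 0.37734089 -0.47086021 -0.79743622]
 [-0.48628344  0.63207903 -0.60332786]] [-417.88618076  -92.63238194 1574.8818768 ]
top [[551.55987447   0.         326.34193143]
 [  0.         551.55987447 230.85071311]
 [  0.           0.           1.        ]] [0.04887893 0.         0.         0.         0.        ] [[ 0.00250856 -0.99993356  0.0112506 ]
 [-0.99656311 -0.00343133 -0.0827659 ]
 [ 0.08279901 -0.01100431 -0.99650551]] [  19.82403963  523.41792445 1242.66642537]
```

View pics/scene0.png

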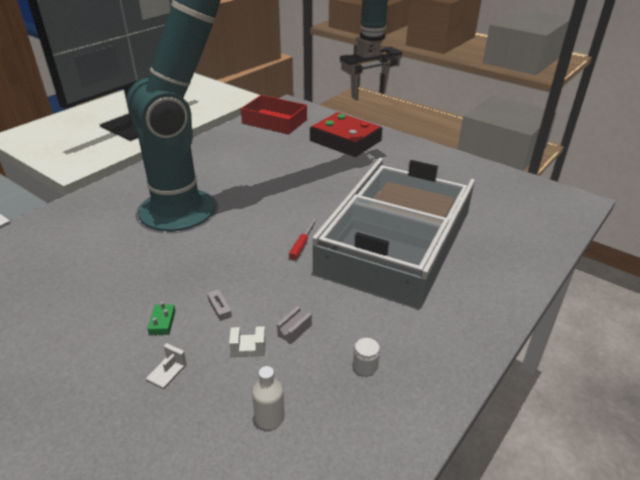

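View pics/top0.png

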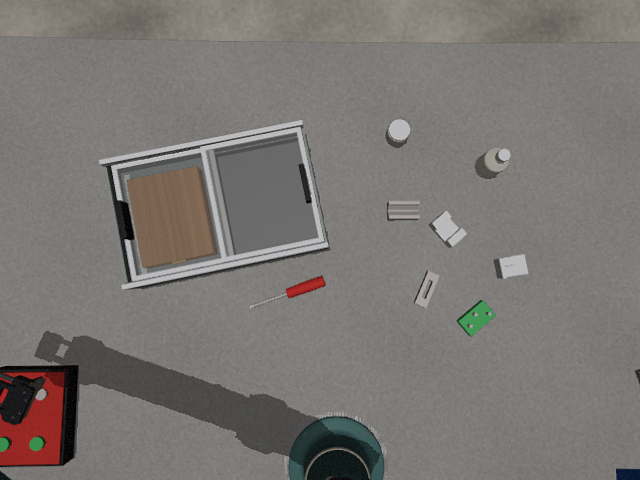

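```bash
cat > h.py <<'E'
from workcell import env
import numpy as np, cv2
from scipy.optimize import minimize
from scipy.spatial.transform import Rotation as Ro
def box(x0,x1,y0,y1,z0,z1): return np.array([[x,y,z] for x in(x0,x1) for y in(y0,y1) for z in(z0,z1)],float)
def pins(): return [box(-4+x,4+x,-4,4,22,38) for x in ()]
M={'vee_block':[box(-35,35,-20,20,0,36)],
'nest':[box(-35,35,-22,22,0,18),box(-35,-17,-22,22,0,42),box(17,35,-22,22,0,42)],
'pin_plate':[box(-37.5,37.5,-22.5,22.5,0,22)],
'step_block':[box(-37.5,-12.5,-15,15,0,16),box(-12.5,12.5,-15,15,0,28),box(12.5,37.5,-15,15,0,40)],
'strap_clamp':[box(-40,40,-14,14,0,20)],
'angle':[box(-35,35,-22.5,22.5,0,8),box(-35,-26,-22.5,22.5,0,42)],
'cleaner':[box(-28,28,-28,28,0,130)],'tin':[box(-26,26,-26,26,0,60)]}
FIX=['vee_block','nest','pin_plate','step_block','strap_clamp','angle']
def proj(c,P):
    return cv2.projectPoints(np.asarray(P,float).reshape(-1,1,3),cv2.Rodrigues(c['R'])[0],np.asarray(c['t'],float),c['K'],np.asarray(c['distortion'],float))[0].reshape(-1,2)
def ray(c,uv,z):
    n=cv2.undistortPoints(np.array(uv,float).reshape(-1,1,2),c['K'],np.asarray(c['distortion'],float)).reshape(-1,2)
    d=np.c_[n,np.ones(len(n))]@c['R']; C=-c['R'].T@c['t']
    return C+d*((z-C[2])/d[:,2])[:,None]
def sil(c,name,x,y,yaw,z=0,S=1):
    m=np.zeros((480*S,640*S),np.uint8); Rz=Ro.from_euler('z',yaw).as_matrix()
    for b in M[name]:
        p=proj(c,b@Rz.T+[x,y,z])*S
        cv2.fillConvexPoly(m,cv2.convexHull(np.round(p*16).astype(np.int32)),1,shift=4)
    return m
def fit(name,cams,masks,z=0,guess=None):
    best=None
    c=cams[0]; 
    if guess is None:
        ys,xs=np.nonzero(masks[0]); guess=ray(c,[[xs.mean(),ys.mean()]],z+12)[0][:2]
    blurs=[cv2.GaussianBlur(m.astype(np.float32),(0,0),1.0) for m in masks]
    def cost(p):
        s=0
        for c,b in zip(cams,blurs):
            q=cv2.GaussianBlur(sil(c,name,p[0],p[1],p[2]/20,z).astype(np.float32),(0,0),1.0)
            s+=np.abs(q-b).sum()/max(b.sum(),1)
        return s
    for yaw in np.arange(0,2*np.pi,np.pi/8):
        r=minimize(cost,[guess[0],guess[1],yaw*20],method='Nelder-Mead',options=dict(initial_simplex=np.array([[guess[0],guess[1],yaw*20]]*4)+np.array([[0,0,0],[8,0,0],[0,8,0],[0,0,5]]),maxiter=80))
        if best is None or r.fun<best.fun: best=r
    return best.x[0],best.x[1],np.degrees(best.x[2]/20)%360,best.fun
E
python3 - <<'E'
from h import *
cs={k:env.read_camera(k) for k in('top','scene')}
import pickle
out={}
for n in FIX+['screwdriver','tin','cleaner','bin','case','cabinet']:
    for k in cs:
        o=env.outline_of(n,k)[:2]; out[n,k]=o
        mk=env.mark_of(n,k)[:1]
        print(n,k,[(round(a['score'],2),np.round(a['centre']),a['pixels'].sum()) for a in o],[(round(a['score'],2),np.round(a['centre'],1)) for a in mk])
for n in('handle_left','handle_right'):
    for k in cs: print(n,k,[(round(a['score'],2),np.round(a['centre'],1),np.round(ray(cs[k],a['centre'],145)[0],1)) for a in env.mark_of(n,k)[:2]])
pickle.dump((cs,out),open('o.pkl','wb'))
for n in FIX:
    if out[n,'top'] and out[n,'top'][0]['score']>.4:
        ks=[k for k in cs if out[n,k] and out[n,k][0]['score']>.4]
        print(n,np.round(fit(n,[cs[k] for k in ks],[out[n,k][0]['pixels'] for k in ks]),3),ks)
E
```

```text
vee_block top [(0.81, array([398., 210.]), np.int64(576))] [(0.8, array([401.1, 209.7]))]
vee_block scene [(0.77, array([294., 324.]), np.int64(798))] [(0.84, array([295.4, 328.7]))]
nest top [(0.67, array([427., 288.]), np.int64(535)), (0.57, array([447., 229.]), np.int64(682))] [(0.6, array([445.6, 231.4]))]
nest scene [(0.97, array([247., 343.]), np.int64(858))] [(0.87, array([249.4, 345.1]))]
pin_plate top [(0.76, array([474., 318.]), np.int64(808)), (0.74, array([430., 289.]), np.int64(389))] [(0.77, array([471.8, 318.2]))]
pin_plate scene [(0.73, array([366., 355.]), np.int64(833)), (0.69, array([158., 319.]), np.int64(706))] [(0.86, array([160.9, 323.4]))]
step_block top [] []
step_block scene [(0.24, array([393., 228.]), np.int64(15498))] []
strap_clamp top [(0.76, array([429., 291.]), np.int64(431))] [(0.6, array([425.5, 288.2]))]
strap_clamp scene [(0.78, array([219., 303.]), np.int64(445)), (0.36, array([165., 370.]), np.int64(948))] []
angle top [(0.57, array([166., 217.]), np.int64(11063))] [(0.83, array([510.1, 267.5]))]
angle scene [(0.87, array([166., 367.]), np.int64
[... 1136 characters left out ...]
15425))] [(0.78, array([397.4, 240.8]))]
handle_left top [(0.6, array([119.3, 218.5]), array([537., 447., 145.]))]
handle_left scene [(0.84, array([423.7, 163.4]), array([536.6, 447.2, 145. ]))]
handle_right top [(0.82, array([308.7, 182.6]), array([613.7,  59.7, 145. ]))]
handle_right scene [(0.79, array([373.5, 236.1]), array([616.2,  77.9, 145. ]))]
vee_block [ 5.71323e+02 -1.52416e+02  8.88040e+01  2.42000e-01] ['top', 'scene']
nest [ 392.625 -204.655  319.517    2.331] ['top', 'scene']
pin_plate [ 326.828 -319.33   133.371    1.985] ['top', 'scene']
strap_clamp [ 3.91245e+02 -2.06920e+02  3.36901e+02  3.04000e-01] ['top', 'scene']
angle [484.326 440.01  118.098   2.198] ['top', 'scene']
```

```bash
python3 - <<'E'
import cv2
t=cv2.imread('pics/top0.png')
cv2.imwrite('pics/z1.png',cv2.resize(t[110:300,90:340],None,fx=3.1,fy=3.1,interpolation=cv2.INTER_CUBIC))
cv2.imwrite('pics/z2.png',cv2.resize(t[190:345,380:540],None,fx=3.8,fy=3.8,interpolation=cv2.INTER_CUBIC))
s=cv2.imread('pics/scene0.png')
cv2.imwrite('pics/z3.png',cv2.resize(s[150:305,300:490],None,fx=3.8,fy=3.8,interpolation=cv2.INTER_CUBIC))
cv2.imwrite('pics/z4.png',cv2.resize(s[280:400,130:330],None,fx=4,fy=4,interpolation=cv2.INTER_CUBIC))
E
```

```text
(no output)
```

View pics/z1.png

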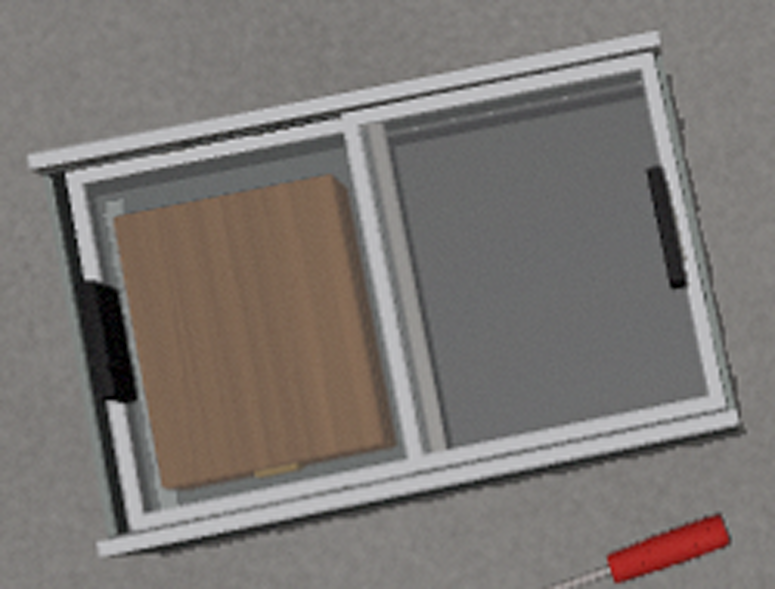

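View pics/z2.png

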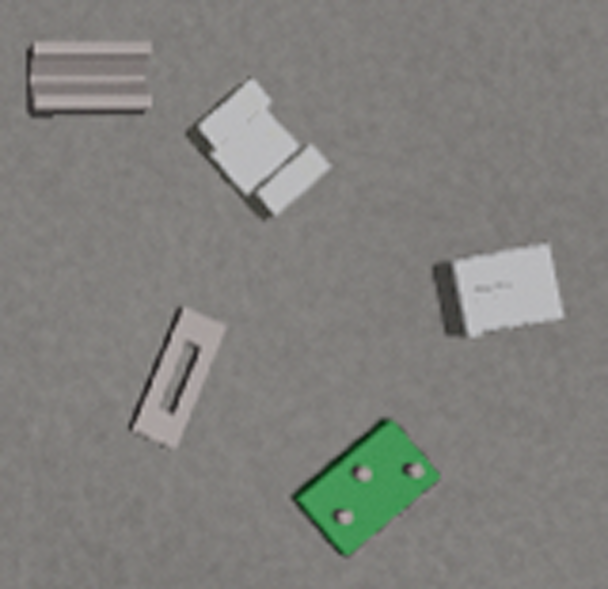

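View pics/z3.png

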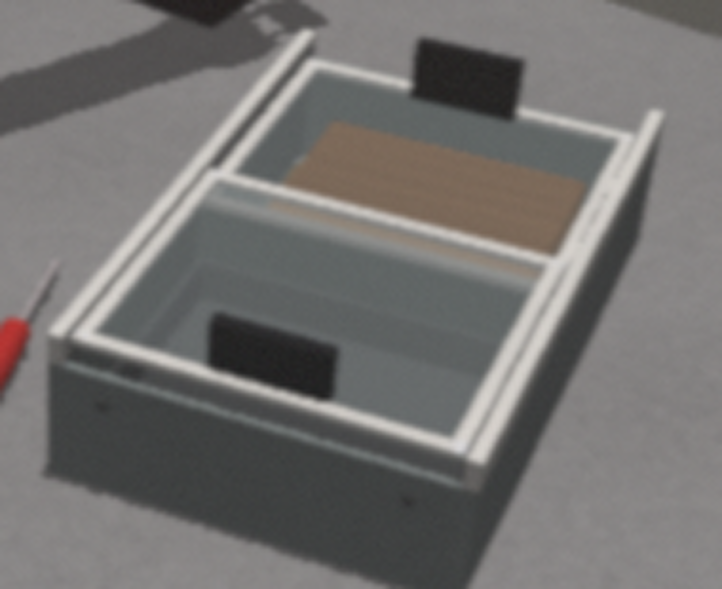

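View pics/z4.png

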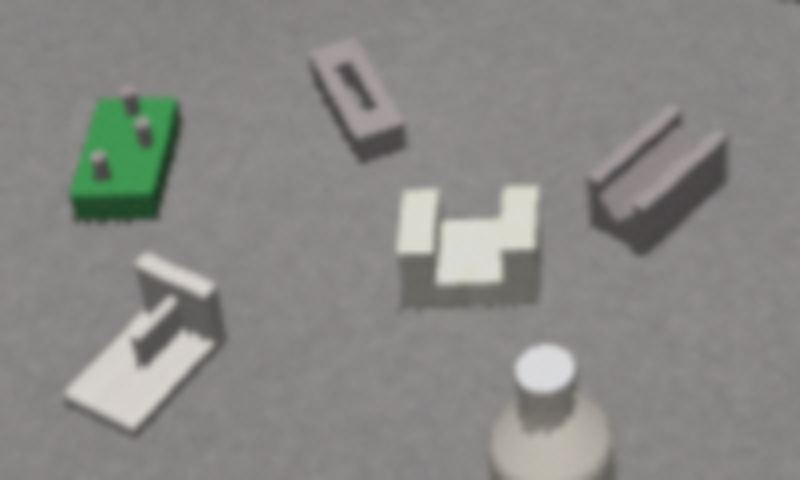

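```bash
cat >> h.py <<'E'
from scipy.optimize import least_squares
def cfit(c,uv,P,g):
    uv=np.array(uv,float);P=np.array(P,float)
    f=lambda p:(proj(c,P@Ro.from_euler('z',p[2]/100).as_matrix().T+[p[0],p[1],0])-uv).ravel()
    b=min((least_squares(f,[g[0],g[1],a*100]) for a in np.arange(0,6.3,.5)),key=lambda r:r.cost)
    return b.x[0],b.x[1],np.degrees(b.x[2]/100)%360,np.sqrt(2*b.cost/len(uv))
E
python3 - <<'E'
from h import *
import pickle
cs,o=pickle.load(open('o.pkl','rb')); c=cs['top']
Z=lambda L:np.array(L)/3.8+[380,190]
res={}
res['cab']=cfit(c,np.array([(27,156),(659,33),(740,420),(99,553)])/3.1+[90,110],[(140,220,112),(140,-220,112),(-140,-220,112),(-140,220,112)],(570,250))
res['vee_block']=cfit(c,Z([(34,41),(152,41),(152,108),(34,108)]),[(35,20,36),(-35,20,36),(-35,-20,36),(35,-20,36)],(570,-150))
res['nest']=cfit(c,Z([(197,127),(252,79),(330,163),(274,216)]),[(35,-22,42),(35,22,42),(-35,22,42),(-35,-22,42)],(540,-230))
res['pin_plate']=cfit(c,Z([(295,497),(388,420),(440,474),(347,556)]),[(37.5,22.5,22),(-37.5,22.5,22),(-37.5,-22.5,22),(37.5,-22.5,22)],(327,-319))
res['pinb']=cfit(c,Z([(388,420),(295,497),(347,556),(440,474)]),[(37.5,-22.5,22),(-37.5,-22.5,22),(-37.5,22.5,22),(37.5,22.5,22)],(327,-319))
res['strap_clamp']=cfit(c,Z([(183,307),(227,326),(177,448),(131,431)]),[(40,14,20),(40,-14,20),(-40,-14,20),(-40,14,20)],(391,-206))
res['angle']=cfit(c,Z([(549,242),(563,318),(453,262),(470,336),(437,265),(447,335)]),[(35,-22.5,8),(35,22.5,8),(-35,-22.5,42),(-35,22.5,42),(-35,-22.5,0),(-35,22.5,0)],(430,-400))
for k,v in res.items(): print(k,np.round(v,1))
for k in('screwdriver','tin','cleaner'):
    print(k,np.round(ray(c,[c_['centre'] for c_ in o[k,'top'][:1]],0),0),np.round(ray(cs['scene'],[c_['centre'] for c_ in o[k,'scene'][:1]],0),0))
pickle.dump(res,open('res.pkl','wb'))
x,y,a,_=res['cab'];Rc=Ro.from_euler('z',a,degrees=True).as_matrix()
for k in cs:
    im=cs[k]['image'][:,:,::-1].copy()
    for n in M:
        if n in res:
            X,Y,A,_=res[n]
            for b in M[n]:
                p=proj(cs[k],b@Ro.from_euler('z',A,degrees=True).as_matrix().T+[X,Y,0])
                for i in range(8):
                    for j in (1,2,4):
                        if i&j==0: cv2.line(im,*[tuple(int(v) for v in np.round(p[q]*16)) for q in(i,i|j)],(0,0,255),1,cv2.LINE_AA,4)
    def seg(P):
        p=proj(cs[k],np.array(P,float)@Rc.T+[x,y,0])
        for q in range(len(p)-1): cv2.line(im,tuple(int(v) for v in np.round(p[q])),tuple(int(v) for v in np.round(p[q+1])),(0,255,255),1)
    seg([(140,220,112),(140,-220,112),(-140,-220,112),(-140,220,112),(140,220,112)])
    seg([(140,220,0),(140,-220,0),(-140,-220,0),(-140,220,0),(140,220,0)])
    cr=im[100:350,90:540] if k=='top' else im[140:410,120:490]
    cv2.imwrite(f'pics/ov_{k}.png',cv2.resize(cr,None,fx=1.75 if k=='top' else 2.1,fy=1.75 if k=='top' else 2.1,interpolation=cv2.INTER_CUBIC))
# handles in cab frame
for uv,k,z in [((123,220),'top',145)]: pass
H={'left':np.array([(85,280),(115,285)])}
# near ends
def cabf(P): return (P-[x,y,0])@Rc
# z1 handles: right fin top outline corners (648,168),(661,167),(686,287),(672,289); left (100,282)...(135,400)
print('R fin top',np.round(cabf(ray(c,np.array([(648,168),(661,167),(686,287),(672,289)])/3.1+[90,110],145)),1))
print('L fin top',np.round(cabf(ray(c,np.array([(83,282),(97,400)])/3.1+[90,110],145)),1))
E
```

```text
cab [574.4 261.4  11.9   1. ]
vee_block [ 571.4 -156.    89.9   17.6]
nest [ 528.1 -255.7   41.3   19.5]
pin_plate [ 327.1 -318.6  128.8   20.3]
pinb [ 327.1 -318.6  308.8   20.3]
strap_clamp [ 3.906e+02 -2.085e+02  3.369e+02  3.000e-01]
angle [ 444.  -405.5  278.3   19.8]
screwdriver [[392.  82.   0.]] [[378.  88.   0.]]
tin [[ 751. -151.    0.]] [[ 738. -117.    0.]]
cleaner [[ 688. -371.    0.]] [[ 649. -322.    0.]]
R fin top [[  39.1 -193.5  145. ]
 [  38.  -202.2  145. ]
 [ -45.1 -202.3  145. ]
 [ -44.5 -192.9  145. ]]
L fin top [[ 38.3 188.  145. ]
 [-40.7 192.7 145. ]]
```

View pics/ov_top.png

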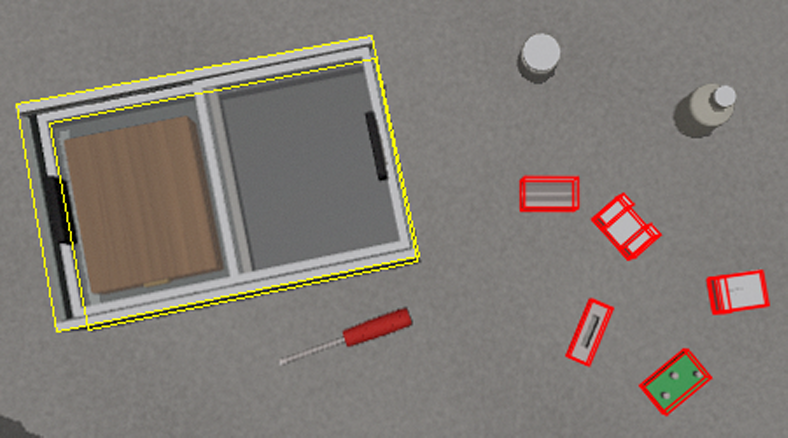

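View pics/ov_scene.png

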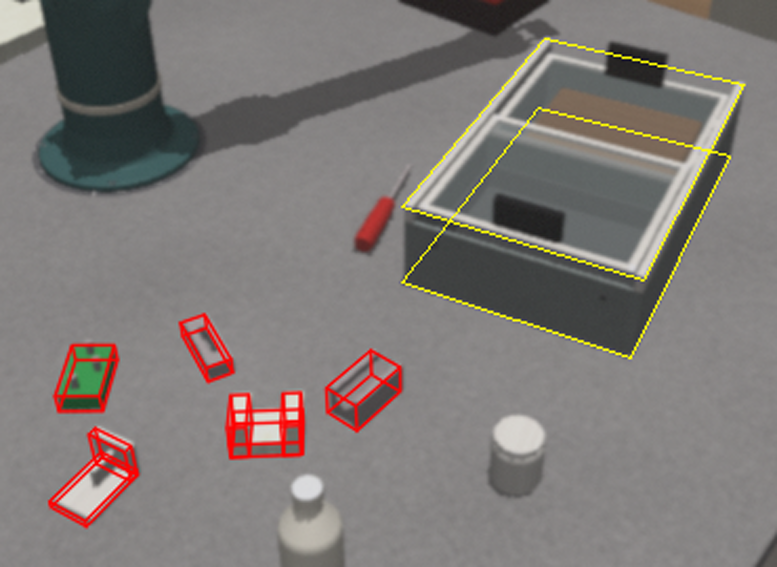

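```bash
python3 - <<'E'
from h import *
import pickle
cs,o=pickle.load(open('o.pkl','rb')); c=cs['top']; res=pickle.load(open('res.pkl','rb'))
Z=lambda L:np.array(L)/3.8+[380,190]
F=lambda L:[(a,-b,d) for a,b,d in L]
res['vee_block']=cfit(c,Z([(34,41),(152,41),(152,108),(34,108)]),F([(35,20,36),(-35,20,36),(-35,-20,36),(35,-20,36)]),(570,-150))
res['nest']=cfit(c,Z([(197,127),(252,79),(330,163),(274,216)]),F([(35,-22,42),(35,22,42),(-35,22,42),(-35,-22,42)]),(540,-230))
res['pin_plate']=cfit(c,Z([(295,497),(388,420),(440,474),(347,556)]),F([(37.5,22.5,22),(-37.5,22.5,22),(-37.5,-22.5,22),(37.5,-22.5,22)]),(327,-319))
res['angle']=cfit(c,Z([(549,242),(563,318),(453,262),(470,336),(437,265),(447,335)]),F([(35,-22.5,8),(35,22.5,8),(-35,-22.5,42),(-35,22.5,42),(-35,-22.5,0),(-35,22.5,0)]),(430,-400))
res.pop('pinb')
for k,v in res.items(): print(k,np.round(v,1))
pickle.dump(res,open('res.pkl','wb'))
x,y,a,_=res['cab'];Rc=Ro.from_euler('z',a,degrees=True).as_matrix()
cabf=lambda P:np.round((P-[x,y,0])@Rc,1)
Z1=lambda L:np.array(L)/3.1+[90,110]
print('R panel outer',cabf(ray(c,Z1([(657,55),(725,405)]),109)))
print('L panel outer',cabf(ray(c,Z1([(67,178),(131,535)]),99)))
print('R inner strip',cabf(ray(c,Z1([(343,122),(360,118),(408,462),(425,452)]),109)))
Z3=lambda L:np.array(L)/3.8+[300,150]; s=cs['scene']
print('scene fins R',cabf(ray(s,Z3([(212,314),(338,347)]),145)),'L',cabf(ray(s,Z3([(418,38),(524,60)]),145)))
print('scene rails',cabf(ray(s,Z3([(50,335),(487,470),(662,112),(310,30)]),112)))
print('scene panel R outer',cabf(ray(s,Z3([(75,338),(462,455)]),109)))
E
```

```text
cab [574.4 261.4  11.9   1. ]
vee_block [ 5.713e+02 -1.560e+02  9.000e+01  2.000e-01]
nest [ 5.280e+02 -2.557e+02  4.150e+01  5.000e-01]
pin_plate [ 326.9 -318.6  130.5    0.6]
strap_clamp [ 3.906e+02 -2.085e+02  3.369e+02  3.000e-01]
angle [ 444.2 -405.5  280.     0.7]
R panel outer [[ 123.5 -215.8  109. ]
 [-125.6 -212.6  109. ]]
L panel outer [[ 121.5  201.2   99. ]
 [-129.8  201.7   99. ]]
R inner strip [[ 120.2    6.6  109. ]
 [ 120.7   -5.4  109. ]
 [-120.     7.2  109. ]
 [-115.6   -5.4  109. ]]
scene fins R [[ -38.  -194.1  145. ]
 [  41.4 -190.8  145. ]] L [[-38.9 190.9 145. ]
 [ 40.2 194.3 145. ]]
scene rails [[-135.5 -217.6  112. ]
 [ 145.8 -219.9  112. ]
 [ 138.9  224.8  112. ]
 [-134.2  224.6  112. ]]
scene panel R outer [[-122.  -209.8  109. ]
 [ 128.1 -209.9  109. ]]
```

```bash
cat >> h.py <<'E'
CAB=(574.4,261.4,11.9)
def cabw(x,y): 
    a=np.radians(CAB[2]); return np.array([CAB[0]+x*np.cos(a)-y*np.sin(a),CAB[1]+x*np.sin(a)+y*np.cos(a)])
def plan(x,y,z,jaw,s=None):
    """TCP target, jaw = world direction (deg) of tool z (mod 180)"""
    s=s or env.read_state(); w,a,b,c=s['ee_rot']; R=Ro.from_quat([a,b,c,w])
    A=R.as_matrix(); cur=np.degrees(np.arctan2(A[1,2],A[0,2]))
    d=(jaw-cur+90)%180-90; j=np.radians(cur+d)
    zx=np.array([np.cos(j),np.sin(j),0]); xx=np.array([0,0,-1.]); T=np.c_[xx,np.cross(zx,xx),zx]
    dr=np.degrees((R.inv()*Ro.from_matrix(T)).as_rotvec())
    off=A.T@(np.array([x,y,z])-s['eef_pos'])
    print('offset m',np.round(off/1000,4),'dr',np.round(dr,1),'rows',int(max(np.ceil(np.linalg.norm(off)/50),np.ceil(np.linalg.norm(dr)/8.59))),'q7',round(s['q'][6],2),'d',round(d,1))
def st():
    s=env.read_state(); w,a,b,c=s['ee_rot'];A=Ro.from_quat([a,b,c,w]).as_matrix()
    print('t',round(s['t'],2),'p',np.round(s['eef_pos'],1),'x',np.round(A[:,0],3),'jaw',round(np.degrees(np.arctan2(A[1,2],A[0,2])),1),'F',np.round(s['wrist_force'],1),'w',round(s['width'],1),'q',np.round(s['q'],2)); return s
E
python3 - <<'E'
from h import *
import pickle
cs,o=pickle.load(open('o.pkl','rb'))
st()
for k,z in('tin',30),('cleaner',60):
    print(k,np.round(ray(cs['top'],[o[k,'top'][0]['centre']],z),0),np.round(ray(cs['scene'],[o[k,'scene'][0]['centre']],z),0))
p=cabw(0,187);print(p)
plan(p[0],p[1],200,101.9); plan(p[0],p[1],141,101.9)
E
```

```text
t 2.8 p [241.6 603.4 239.6] x [ 0.  0. -1.] jaw 68.2 F [ 0.5 -0.8  0.1] w 92.1 q [-1.23  0.47 -0.01  1.6   0.01  1.07 -0.06]
tin [[ 743. -147.   30.]] [[ 751. -139.   30.]]
cleaner [[ 676. -352.   60.]] [[ 682. -354.   60.]]
[535.83981733 444.38118021]
offset m [ 0.0396 -0.3323 -0.0383] dr [-33.7   0.    0. ] rows 7 q7 -0.06 d 33.7
offset m [ 0.0986 -0.3323 -0.0383] dr [-33.7   0.    0. ] rows 7 q7 -0.06 d 33.7
```

Request:
arm_command --offset '[[0.02,-0.1,-0.012],[0.03,-0.2,-0.024],[0.04,-0.332,-0.038],[0.04,-0.332,-0.038],[0.04,-0.332,-0.038],[0.04,-0.332,-0.038],[0.04,-0.332,-0.038],[0.04,-0.332,-0.038],[0.04,-0.332,-0.038],[0.04,-0.332,-0.038]]' --dr '[[-8,0,0],[-16,0,0],[-24,0,0],[-32,0,0],[-33.7,0,0],[-33.7,0,0],[-33.7,0,0],[-33.7,0,0],[-33.7,0,0],[-33.7,0,0]]' --hand '[1,0.6,0.6,0.6,0.6,0.6,0.6,0.6,0.6,0.6]' --grip_force 20

```text
t: 3.8
eef_pos: [534.2, 446.1, 199.6]
ee_rot: [0.445, -0.549, 0.445, 0.55]
wrist_force: [-1.3, -0.2, 0.2]
width: 55.5
```

```bash
python3 - <<'E'
from h import *
st(); p=cabw(0,187); plan(p[0],p[1],141,101.9)
c=env.read_camera('scene'); im=c['image'][:,:,::-1]; cv2.imwrite('pics/s1.png',cv2.resize(im[60:310,290:500],None,fx=2.4,fy=2.4))
E
```

```text
t 3.8 p [534.2 446.1 199.6] x [-0.001  0.001 -1.   ] jaw 102.0 F [-1.3 -0.2  0.2] w 55.5 q [-0.7   0.58 -0.06  1.51  0.04  1.05  1.01]
offset m [ 0.0586 -0.0013 -0.0021] dr [ 0.1  0.1 -0. ] rows 2 q7 1.01 d -0.1
```

View pics/s1.png

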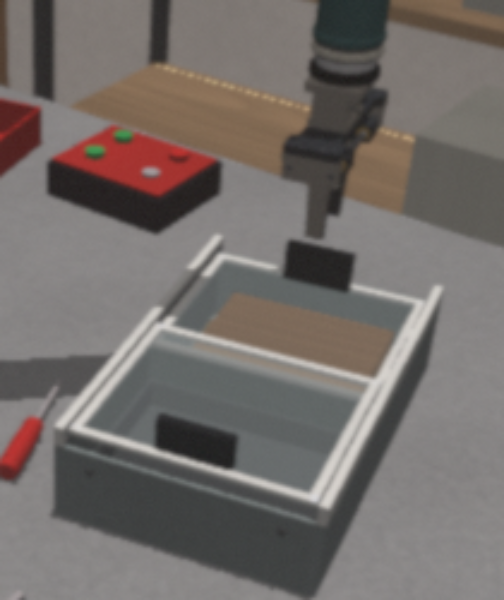

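Request:
arm_command --offset '[[0.03,-0.001,-0.002],[0.058,-0.001,-0.002],[0.058,-0.001,-0.002],[0.058,-0.001,-0.002],[0.058,-0.001,-0.002],[0.058,-0.001,-0.002],[0.058,-0.001,-0.002],[0.058,-0.001,-0.002]]' --dr '[[0,0,0],[0,0,0],[0,0,0],[0,0,0],[0,0,0],[0,0,0],[0,0,0],[0,0,0]]' --hand '[0.6,0.6,0.6,0,0,0,0,0]' --grip_force 15

```text
t: 4.65
eef_pos: [537.4, 443.6, 142.6]
ee_rot: [0.446, -0.549, 0.445, 0.549]
wrist_force: [-1.0, 1.9, 0.5]
width: 17.2
```

```bash
python3 - <<'E'
from h import *
s=st(); x,y,a=CAB; print((Ro.from_euler('z',-a,degrees=True).apply(s['eef_pos']-[x,y,0])))
E
```

```text
t 4.65 p [537.4 443.6 142.6] x [ 0.001  0.002 -1.   ] jaw 101.9 F [-1.   1.9  0.5] w 17.2 q [-0.7   0.64 -0.06  1.55  0.04  0.95  1.01]
[  1.31918439 185.92994496 142.55298366]
```

Request:
arm_command --offset '[[0,0,0],[0,0,0],[0,0,0.003],[0,0,0.006],[0,0,0.008],[0,0,0.01],[0,0,0.012],[0,0,0.012]]' --dr '[[0,0,0],[0,0,0],[0,0,0],[0,0,0],[0,0,0],[0,0,0],[0,0,0],[0,0,0]]' --hand '[0,0,0,0,0,0,0,0]' --grip_force 15

```text
t: 5.45
eef_pos: [535.0, 454.7, 142.5]
ee_rot: [-0.446, 0.549, -0.445, -0.549]
wrist_force: [-0.3, -0.8, 5.2]
width: 11.6
```

```bash
cat >> h.py <<'E'
def cabp(s):
    x,y,a=CAB; r=Ro.from_euler('z',-a,degrees=True); print('cab',np.round(r.apply(s['eef_pos']-[x,y,0]),1),'Fcab',np.round(r.apply(s['wrist_force']),1))
E
python3 -c "
from h import *
cabp(st())"
```

```text
t 5.45 p [535.  454.7 142.5] x [ 0.001 -0.    -1.   ] jaw 101.9 F [-0.3 -0.8  5.2] w 11.6 q [-0.71  0.65 -0.06  1.53  0.04  0.96  0.99]
cab [  1.3 197.2 142.5] Fcab [-0.5 -0.7  5.2]
```

Not yet at the stop (drag ~1 N); push a bit further.

Request:
arm_command --offset '[[0,0,0.002],[0,0,0.003],[0,0,0.004],[0,0,0.005],[0,0,0.006],[0,0,0.006]]' --dr '[[0,0,0],[0,0,0],[0,0,0],[0,0,0],[0,0,0],[0,0,0]]' --hand '[0,0,0,0,0,0]'

```text
t: 6.05
eef_pos: [533.8, 460.3, 142.4]
ee_rot: [-0.446, 0.549, -0.446, -0.549]
wrist_force: [0.4, 0.1, 2.3]
width: 12.3
```

```bash
python3 -c "
from h import *
cabp(st())"
```

```text
t 6.05 p [533.8 460.3 142.4] x [ 0.001 -0.    -1.   ] jaw 101.9 F [0.4 0.1 2.3] w 12.3 q [-0.72  0.66 -0.06  1.52  0.04  0.96  0.99]
cab [  1.3 203.  142.4] Fcab [0.4 0.1 2.3]
```

Request:
arm_command --offset '[[0,0,0.002],[0,0,0.004],[0,0,0.006],[0,0,0.006]]' --dr '[[0,0,0],[0,0,0],[0,0,0],[0,0,0]]' --hand '[0,0,0,0]'

```text
t: 6.45
eef_pos: [533.7, 461.2, 141.3]
ee_rot: [-0.444, 0.55, -0.449, -0.547]
wrist_force: [-0.2, -12.7, 7.8]
width: 12.3
```

```bash
python3 -c "
from h import *
cabp(st())
c=env.read_camera('top'); im=c['image'][:,:,::-1]; cv2.imwrite('pics/t2.png',cv2.resize(im[110:300,80:340],None,fx=3,fy=3,interpolation=cv2.INTER_CUBIC))
"
```

```text
t 6.45 p [533.7 461.2 141.3] x [-0.001 -0.009 -1.   ] jaw 101.7 F [ -0.2 -12.7   7.8] w 12.3 q [-0.73  0.66 -0.05  1.52  0.05  0.97  0.98]
cab [  1.4 203.9 141.3] Fcab [ -2.8 -12.4   7.8]
```

View pics/t2.png

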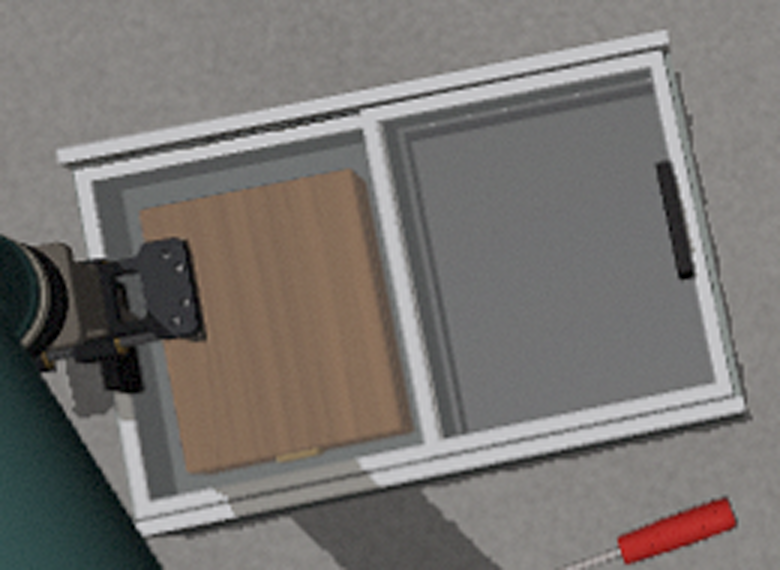

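Request:
arm_command --offset '[[0,0,-0.004],[0,0,-0.004],[0,0,-0.004],[0,0,-0.004],[-0.04,0,-0.004],[-0.08,0,-0.004],[-0.08,0,-0.004]]' --dr '[[0,0,0],[0,0,0],[0,0,0],[0,0,0],[0,0,0],[0,0,0],[0,0,0]]' --hand '[0.6,0.6,0.6,0.6,0.6,0.6,0.6]'

```text
t: 7.2
eef_pos: [535.0, 465.6, 228.4]
ee_rot: [-0.449, 0.55, -0.441, -0.549]
wrist_force: [0.3, 0.8, 0.6]
width: 55.1
```

```bash
python3 -c "
from h import *
cabp(st())
p=cabw(0,-198); plan(p[0],p[1],200,101.9)"
```

```text
t 7.2 p [535.  465.6 228.4] x [ 0.008  0.008 -1.   ] jaw 101.9 F [0.3 0.8 0.6] w 55.1 q [-0.72  0.57 -0.06  1.46  0.04  1.1   0.99]
cab [  3.6 207.9 228.4] Fcab [0.4 0.7 0.6]
offset m [ 0.0258  0.0039 -0.4061] dr [0.  0.4 0.5] rows 9 q7 0.99 d -0.0
```

Request:
arm_command --offset '[[0.0,0.002,-0.045],[0.0,0.004,-0.09],[0.0,0.004,-0.135],[0.01,0.004,-0.18],[0.01,0.004,-0.225],[0.02,0.004,-0.27],[0.025,0.004,-0.315],[0.025,0.004,-0.36],[0.025,0.004,-0.4],[0.025,0.004,-0.406]]' --dr '[[0,0,0],[0,0,0],[0,0,0],[0,0,0],[0,0,0],[0,0,0],[0,0,0],[0,0,0],[0,0,0],[0,0,0]]' --hand '[0.6,0.6,0.6,0.6,0.6,0.6,0.6,0.6,0.6,0.6]'

```text
t: 8.2
eef_pos: [613.5, 57.7, 196.2]
ee_rot: [-0.447, 0.548, -0.449, -0.546]
wrist_force: [-0.7, -0.1, 0.5]
width: 55.0
```

```bash
python3 -c "
from h import *
cabp(st())
p=cabw(0,-199); plan(p[0],p[1],141,101.9)
c=env.read_camera('scene'); im=c['image'][:,:,::-1]; cv2.imwrite('pics/s3.png',cv2.resize(im[120:310,290:500],None,fx=2.8,fy=2.8))"
```

```text
t 8.2 p [613.5  57.7 196.2] x [ 0.    -0.003 -1.   ] jaw 101.4 F [-0.7 -0.1  0.5] w 55.0 q [-0.16  0.46  0.02  1.73 -0.01  0.96  1.63]
cab [  -3.8 -207.4  196.2] Fcab [-0.7  0.1  0.5]
offset m [ 0.0551 -0.0037  0.0086] dr [-0.5 -0.2 -0. ] rows 2 q7 1.63 d 0.5
```

View pics/s3.png

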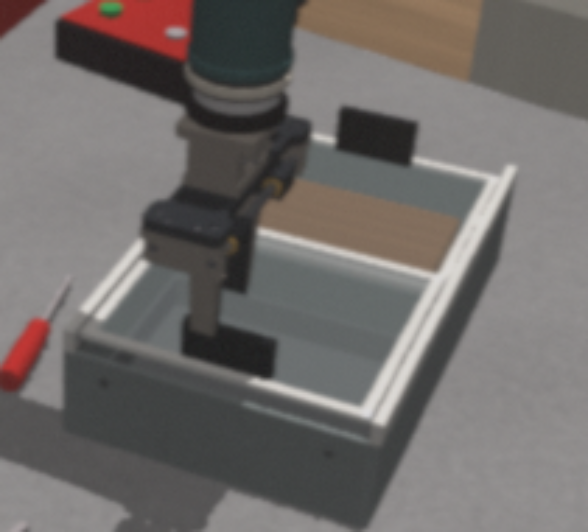

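Request:
arm_command --offset '[[0,-0.004,0.004],[0,-0.004,0.006]]' --dr '[[0,0,0],[0,0,0]]' --hand '[0.6,0.6]'

```text
t: 8.45
eef_pos: [615.3, 74.4, 196.4]
ee_rot: [0.445, -0.549, 0.444, 0.55]
wrist_force: [0.0, 0.1, -0.4]
width: 55.0
```

```bash
python3 -c "
from h import *
cabp(st())
p=cabw(0,-199); plan(p[0],p[1],141,101.9)"
```

```text
t 8.45 p [615.3  74.4 196.4] x [ 0.     0.002 -1.   ] jaw 102.1 F [ 0.   0.1 -0.4] w 55.0 q [-0.18  0.46  0.01  1.72 -0.01  0.96  1.61]
cab [   1.5 -191.4  196.4] Fcab [ 0.   0.1 -0.4]
offset m [ 0.0554  0.0015 -0.0077] dr [0.2 0.1 0. ] rows 2 q7 1.61 d -0.2
```

Request:
arm_command --offset '[[0.02,0.001,-0.007],[0.04,0.001,-0.007],[0.055,0.001,-0.007],[0.055,0.001,-0.007],[0.055,0.001,-0.007],[0.055,0.001,-0.007],[0.055,0.001,-0.007],[0.055,0.001,-0.007],[0.055,0.001,-0.007],[0.055,0.001,-0.007]]' --dr '[[0,0,0],[0,0,0],[0,0,0],[0,0,0],[0,0,0],[0,0,0],[0,0,0],[0,0,0],[0,0,0],[0,0,0]]' --hand '[0.6,0.6,0.6,0.6,0,0,0,0,0,0]' --grip_force 20

```text
t: 9.45
eef_pos: [615.1, 69.2, 142.3]
ee_rot: [0.446, -0.548, 0.443, 0.551]
wrist_force: [-2.1, 10.3, 1.5]
width: 12.0
```

```bash
python3 -c "
from h import *
cabp(st())"
```

```text
t 9.45 p [615.1  69.2 142.3] x [-0.     0.006 -1.   ] jaw 102.0 F [-2.1 10.3  1.5] w 12.0 q [-0.17  0.52  0.01  1.76 -0.01  0.86  1.63]
cab [   0.2 -196.4  142.3] Fcab [ 0.1 10.5  1.5]
```

```bash
sed -i 's/^CAB=.*/CAB=(573.6,265.0,11.9)/' h.py; python3 -c "
from h import *
cabp(st())"
```

```text
t 9.45 p [615.1  69.2 142.3] x [-0.     0.006 -1.   ] jaw 102.0 F [-2.1 10.3  1.5] w 12.0 q [-0.17  0.52  0.01  1.76 -0.01  0.86  1.63]
cab [   0.3 -200.1  142.3] Fcab [ 0.1 10.5  1.5]
```

Request:
arm_command --offset '[[0,0,0.008],[0,0,0.025],[0,0,0.045],[0,0,0.065],[0,0,0.085],[0,0,0.105],[0,0,0.125],[0,0,0.145],[0,0,0.16],[0,0,0.17]]' --dr '[[0,0,0],[0,0,0],[0,0,0],[0,0,0],[0,0,0],[0,0,0],[0,0,0],[0,0,0],[0,0,0],[0,0,0]]' --hand '[0,0,0,0,0,0,0,0,0,0]' --grip_force 25

```text
t: 10.45
eef_pos: [580.5, 232.2, 142.3]
ee_rot: [-0.446, 0.549, -0.445, -0.549]
wrist_force: [-0.5, -1.8, 6.2]
width: 11.7
```

Request:
arm_command --offset '[[0,0,0.004],[0,0,0.008],[0,0,0.011],[0,0,0.014],[0,0,0.014]]' --dr '[[0,0,0],[0,0,0],[0,0,0],[0,0,0],[0,0,0]]' --hand '[0,0,0,0,0]'

```text
t: 10.95
eef_pos: [577.7, 245.1, 142.2]
ee_rot: [0.446, -0.549, 0.445, 0.549]
wrist_force: [-1.5, -0.3, 6.6]
width: 11.8
```

```bash
python3 -c "
from h import *
cabp(st())"
```

```text
t 10.95 p [577.7 245.1 142.2] x [ 0.     0.001 -1.   ] jaw 101.9 F [-1.5 -0.3  6.6] w 11.8 q [-0.45  0.54 -0.01  1.74  0.01  0.87  1.32]
cab [-1.000e-01 -2.030e+01  1.422e+02] Fcab [-1.6 -0.   6.6]
```

Request:
arm_command --offset '[[0,0,0],[0,0,0],[0,0,0],[-0.04,0,0],[-0.09,0,0],[-0.11,0,0],[-0.11,0,0],[-0.11,0,0]]' --dr '[[0,0,0],[0,0,0],[0,0,0],[0,0,0],[0,0,0],[0,0,0],[0,0,0],[0,0,0]]' --hand '[0.6,0.6,0.6,0.6,0.9,0.9,0.9,0.9]'

```text
t: 11.75
eef_pos: [577.5, 244.0, 251.1]
ee_rot: [0.445, -0.549, 0.446, 0.549]
wrist_force: [0.1, 0.1, -0.4]
width: 73.7
```

```bash
python3 -c "
from h import *
cabp(st())
plan(571.4,-156,150,0)
plan(571.4,-156,150,1)
c=env.read_camera('top'); im=c['image'][:,:,::-1]; cv2.imwrite('pics/t4.png',im)"
```

```text
t 11.75 p [577.5 244.  251.1] x [-0. -0. -1.] jaw 101.9 F [ 0.1  0.1 -0.4] w 73.7 q [-0.45  0.42 -0.01  1.65  0.    1.07  1.32]
cab [ -0.5 -21.4 251.1] Fcab [ 0.2  0.1 -0.4]
offset m [ 0.1012  0.0882 -0.3902] dr [-78.1   0.   -0. ] rows 10 q7 1.32 d 78.1
offset m [ 0.1012  0.0882 -0.3902] dr [-79.1   0.   -0. ] rows 10 q7 1.32 d 79.1
```

View pics/t4.png

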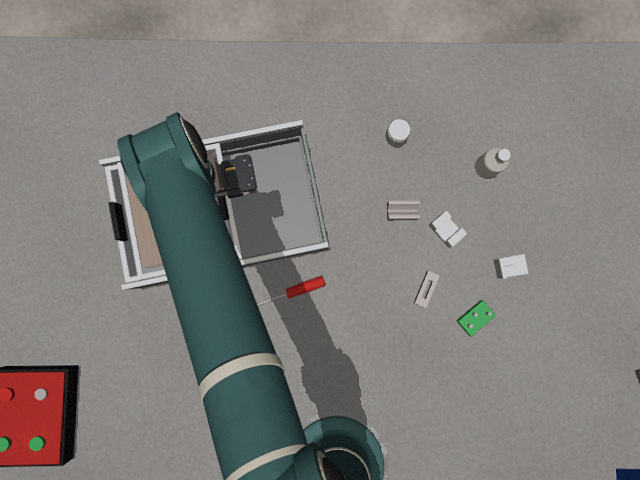

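```bash
python3 - <<'E'
s=open('h.py').read()
s=s.replace("d=(jaw-cur+90)%180-90; j=np.radians(cur+d)","q1=-np.degrees(np.arctan2(y,x)); jt=(q1+jaw+90)%180-90-q1; d=jt-cur; j=np.radians(cur+d)")
s=s.replace("dr=np.degrees((R.inv()*Ro.from_matrix(T)).as_rotvec())","dr=np.degrees((R.inv()*Ro.from_matrix(T)).as_rotvec())\n    if dr[0]*d>0: dr=dr*(1-360/np.linalg.norm(dr))")
open('h.py','w').write(s)
E
python3 -c "
from h import *
plan(571.4,-156,150,0)"
```

```text
offset m [ 0.1005  0.0876 -0.39  ] dr [ 1.019e+02 -1.000e-01 -1.000e-01] rows 12 q7 1.32 d -101.9
```

Request:
arm_command --offset '[[0.0,0.009,-0.04],[0.0,0.018,-0.08],[0,0.028,-0.125],[0,0.038,-0.17],[0,0.048,-0.215],[0,0.058,-0.26],[0,0.068,-0.305],[0,0.078,-0.35],[0.03,0.086,-0.38],[0.05,0.0875,-0.39]]' --dr '[[8,0,0],[16,0,0],[24,0,0],[32,0,0],[40,0,0],[48,0,0],[56,0,0],[64,0,0],[72,0,0],[80,0,0]]' --hand '[0.9,0.9,0.9,0.9,0.9,0.9,0.9,0.9,0.9,0.9]'

```text
t: 12.8
eef_pos: [570.1, -160.2, 198.9]
ee_rot: [0.694, -0.13, 0.696, 0.13]
wrist_force: [0.1, 1.2, -0.7]
width: 82.9
```

Request:
arm_command --offset '[[0,0,0],[0,0,0],[0,0,0],[0,0,0],[0,0,0]]' --dr '[[8,0,0],[16,0,0],[22,0,0],[22,0,0],[22,0,0]]' --hand '[0.9,0.9,0.9,0.9,0.9]'

```text
t: 13.3
eef_pos: [571.8, -155.3, 200.3]
ee_rot: [0.706, -0.0, 0.708, 0.0]
wrist_force: [0.8, -0.5, -0.8]
width: 82.7
```

```bash
python3 -c "
from h import *
st()
plan(571.4,-156,27,0)"
```

```text
t 13.3 p [ 571.8 -155.3  200.3] x [-0.002 -0.    -1.   ] jaw 0.0 F [ 0.8 -0.5 -0.8] w 82.7 q [-0.15  0.44  0.47  1.81 -0.23  0.96  0.42]
offset m [ 0.1733 -0.0007 -0.    ] dr [ 0.  -0.1  0. ] rows 4 q7 0.42 d -0.0
```

Request:
arm_command --offset '[[0.05,-0.001,0],[0.1,-0.001,0],[0.14,-0.001,0],[0.16,-0.001,0],[0.168,-0.001,0],[0.168,-0.001,0],[0.168,-0.001,0],[0.168,-0.001,0],[0.168,-0.001,0],[0.168,-0.001,0]]' --dr '[[0,0,0],[0,0,0],[0,0,0],[0,0,0],[0,0,0],[0,0,0],[0,0,0],[0,0,0],[0,0,0],[0,0,0]]' --hand '[0.9,0.9,0.9,0.9,0.9,0.9,0,0,0,0]' --grip_force 35

```text
t: 14.3
eef_pos: [573.1, -156.5, 34.5]
ee_rot: [0.708, 0.001, 0.707, -0.001]
wrist_force: [-0.2, 0.1, -0.9]
width: 52.8
```

Request:
arm_command --offset '[[0,0,0],[0,0,0],[-0.02,0,0],[-0.06,0,0],[-0.1,0,0],[-0.14,0,0],[-0.18,0,0],[-0.21,0,0],[-0.21,0,0]]' --dr '[[0,0,0],[0,0,0],[0,0,0],[0,0,0],[0,0,0],[0,0,0],[0,0,0],[0,0,0],[0,0,0]]' --hand '[0,0,0,0,0,0,0,0,0]'

```text
t: 15.2
eef_pos: [574.5, -157.3, 247.5]
ee_rot: [0.71, 0.0, 0.704, -0.001]
wrist_force: [-0.1, -0.7, -4.6]
width: 39.7
```

```bash
python3 -c "
from h import *
st()
p=cabw(78,-165);print(p)
plan(p[0],p[1],230,11.9)
c=env.read_camera('scene'); im=c['image'][:,:,::-1]; cv2.imwrite('pics/s5.png',im)"
```

```text
t 15.2 p [ 574.5 -157.3  247.5] x [ 0.008 -0.001 -1.   ] jaw -0.1 F [-0.1 -0.7 -4.6] w 39.7 q [-0.17  0.38  0.5   1.77 -0.21  1.04  0.4 ]
[683.94739143 119.62994392]
offset m [0.0181 0.2772 0.1087] dr [-12.    0.4   0.1] rows 6 q7 0.4 d 12.0
```

View pics/s5.png

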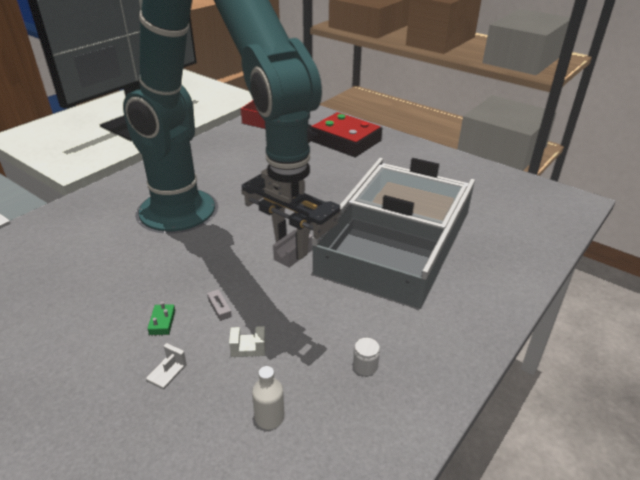

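Request:
arm_command --offset '[[0.0,0.03,0.012],[0.0,0.075,0.03],[0,0.12,0.047],[0,0.165,0.065],[0,0.21,0.082],[0,0.25,0.098],[0,0.27,0.106],[0.018,0.277,0.109],[0.018,0.277,0.109],[0.018,0.277,0.109]]' --dr '[[0,0,0],[-3,0,0],[-6,0,0],[-9,0,0],[-12,0,0],[-12,0,0],[-12,0,0],[-12,0,0],[-12,0,0],[-12,0,0]]' --hand '[0,0,0,0,0,0,0,0,0,0]'

```text
t: 16.25
eef_pos: [680.6, 117.5, 222.9]
ee_rot: [0.702, -0.073, 0.705, 0.072]
wrist_force: [-0.2, -0.6, -4.2]
width: 39.8
```

```bash
python3 -c "
from h import *
cabp(st())
p=cabw(78,-165);print(p)
plan(p[0],p[1],58,11.9)"
```

```text
t 16.25 p [680.6 117.5 222.9] x [-0.005 -0.003 -1.   ] jaw 11.7 F [-0.2 -0.6 -4.2] w 39.8 q [-0.47  0.57  0.37  1.52 -0.22  1.1   0.15]
cab [  74.3 -166.4  222.9] Fcab [-0.4 -0.6 -4.2]
[683.94739143 119.62994392]
offset m [0.1648 0.0017 0.0045] dr [-0.2 -0.3  0.1] rows 4 q7 0.15 d 0.2
```

Request:
arm_command --offset '[[0.04,0.002,-0.002],[0.085,0.002,-0.002],[0.12,0.002,-0.002],[0.15,0.002,-0.002],[0.165,0.002,-0.002],[0.165,0.002,-0.002],[0.165,0.002,-0.002],[0.165,0.002,-0.002],[0.165,0.002,-0.002],[0.165,0.002,-0.002]]' --dr '[[0,0,0],[0,0,0],[0,0,0],[0,0,0],[0,0,0],[0,0,0],[0,0,0],[0,0,0],[0,0,0],[0,0,0]]' --hand '[0,0,0,0,0,0,0,0.55,0.55,0.55]'

```text
t: 17.25
eef_pos: [681.0, 122.1, 62.6]
ee_rot: [0.704, -0.073, 0.702, 0.073]
wrist_force: [-0.4, -0.2, 0.0]
width: 50.5
```

```bash
python3 -c "
from h import *
cabp(st())"
```

```text
t 17.25 p [681.  122.1  62.6] x [ 0.003  0.001 -1.   ] jaw 11.9 F [-0.4 -0.2  0. ] w 50.5 q [-0.44  0.75  0.31  1.62 -0.29  0.82  0.2 ]
cab [  75.6 -162.    62.6] Fcab [-0.4 -0.1  0. ]
```

Released. Lift and head for the nest.

Request:
arm_command --offset '[[-0.04,0,0],[-0.08,0,0],[-0.12,0,0],[-0.16,0,0],[-0.18,0,0],[-0.18,0,0],[-0.18,0,0]]' --dr '[[0,0,0],[0,0,0],[0,0,0],[0,0,0],[0,0,0],[0,0,0],[0,0,0]]' --hand '[0.55,0.55,0.55,0.55,0.9,0.9,0.9]'

```text
t: 17.95
eef_pos: [679.6, 121.9, 241.0]
ee_rot: [0.704, -0.073, 0.703, 0.073]
wrist_force: [-0.3, 0.6, 0.3]
width: 72.7
```

```bash
python3 -c "
from h import *
cabp(st())
plan(528,-255.7,200,131.5)
c=env.read_camera('top'); im=c['image'][:,:,::-1]; cv2.imwrite('pics/t6.png',im)"
```

```text
t 17.95 p [679.6 121.9 241. ] x [ 0.001  0.001 -1.   ] jaw 11.9 F [-0.3  0.6  0.3] w 72.7 q [-0.48  0.55  0.37  1.51 -0.21  1.12  0.14]
cab [  74.3 -161.9  241. ] Fcab [-0.2  0.6  0.3]
offset m [ 0.0406 -0.3383 -0.2262] dr [60.4  0.  -0. ] rows 9 q7 0.14 d -60.4
```

View pics/t6.png

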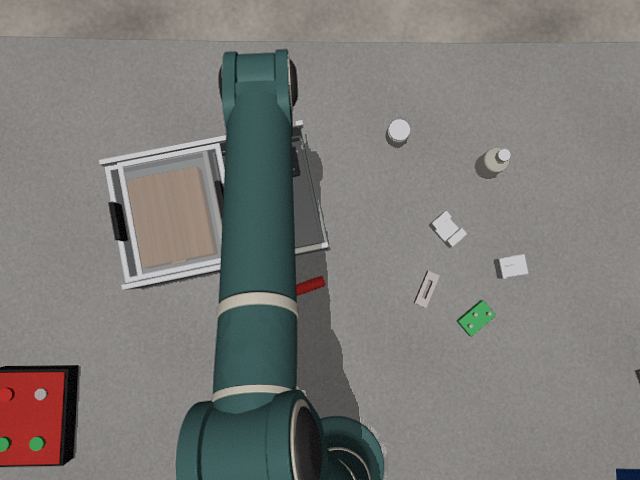

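Request:
arm_command --offset '[[0.0,-0.034,-0.023],[0.0,-0.07,-0.047],[0,-0.105,-0.07],[0,-0.14,-0.094],[0,-0.175,-0.117],[0,-0.21,-0.14],[0,-0.245,-0.164],[0,-0.28,-0.187],[0.02,-0.315,-0.21],[0.04,-0.338,-0.226]]' --dr '[[6,0,0],[12,0,0],[18,0,0],[24,0,0],[30,0,0],[36,0,0],[42,0,0],[48,0,0],[54,0,0],[60.4,0,0]]' --hand '[0.9,0.9,0.9,0.9,0.9,0.9,0.9,0.9,0.9,0.9]'

```text
t: 19.0
eef_pos: [526.1, -258.4, 199.4]
ee_rot: [0.643, 0.293, 0.644, -0.293]
wrist_force: [0.5, -0.3, -0.9]
width: 82.3
```

Request:
arm_command --offset '[[0.03,0,0],[0.04,0,0],[0.04,0,0],[0.04,0,0]]' --dr '[[0,0,0],[0,0,0],[0,0,0],[0,0,0]]' --hand '[0.9,0.9,0.9,0.9]'

```text
t: 19.4
eef_pos: [528.7, -254.8, 160.7]
ee_rot: [0.645, 0.29, 0.645, -0.29]
wrist_force: [0.3, -1.1, 0.1]
width: 82.5
```

```bash
python3 -c "
from h import *
st()
plan(528,-255.7,27,131.5)"
```

```text
t 19.4 p [ 528.7 -254.8  160.7] x [-0.  0. -1.] jaw -48.4 F [ 0.3 -1.1  0.1] w 82.5 q [-0.1   0.52  0.65  1.86 -0.39  0.9  -0.11]
offset m [ 0.1337 -0.0011  0.0002] dr [ 0.1 -0.   0. ] rows 3 q7 -0.11 d -0.1
```

Request:
arm_command --offset '[[0.04,-0.001,0],[0.09,-0.001,0],[0.12,-0.001,0],[0.133,-0.001,0],[0.133,-0.001,0],[0.133,-0.001,0],[0.133,-0.001,0],[0.133,-0.001,0],[0.133,-0.001,0],[0.133,-0.001,0]]' --dr '[[0,0,0],[0,0,0],[0,0,0],[0,0,0],[0,0,0],[0,0,0],[0,0,0],[0,0,0],[0,0,0],[0,0,0]]' --hand '[0.9,0.9,0.9,0.9,0.9,0,0,0,0,0]'

```text
t: 20.4
eef_pos: [527.6, -256.1, 28.0]
ee_rot: [0.645, 0.291, 0.645, -0.29]
wrist_force: [-0.9, 0.7, 0.4]
width: 44.8
```

Request:
arm_command --offset '[[0,0,0],[0,0,0],[-0.02,0,0],[-0.06,0,0],[-0.1,0,0],[-0.14,0,0],[-0.18,0,0],[-0.21,0,0],[-0.21,0,0]]' --dr '[[0,0,0],[0,0,0],[0,0,0],[0,0,0],[0,0,0],[0,0,0],[0,0,0],[0,0,0],[0,0,0]]' --hand '[0,0,0,0,0,0,0,0,0]'

```text
t: 21.3
eef_pos: [529.3, -257.5, 241.6]
ee_rot: [0.647, 0.291, 0.642, -0.29]
wrist_force: [-0.1, -0.0, -2.2]
width: 43.7
```

```bash
python3 -c "
from h import *
st()
p=cabw(72,-80);print(p)
plan(p[0],p[1],230,11.9)
c=env.read_camera('scene'); im=c['image'][:,:,::-1]; cv2.imwrite('pics/s7.png',im)"
```

```text
t 21.3 p [ 529.3 -257.5  241.6] x [ 0.007 -0.002 -1.   ] jaw -48.5 F [-0.1 -0.  -2.2] w 43.7 q [-0.16  0.41  0.72  1.8  -0.32  1.04 -0.16]
[660.54898176 201.56598254]
offset m [ 0.0116  0.4023 -0.2572] dr [-60.4   0.5  -0. ] rows 10 q7 -0.16 d 60.4
```

View pics/s7.png

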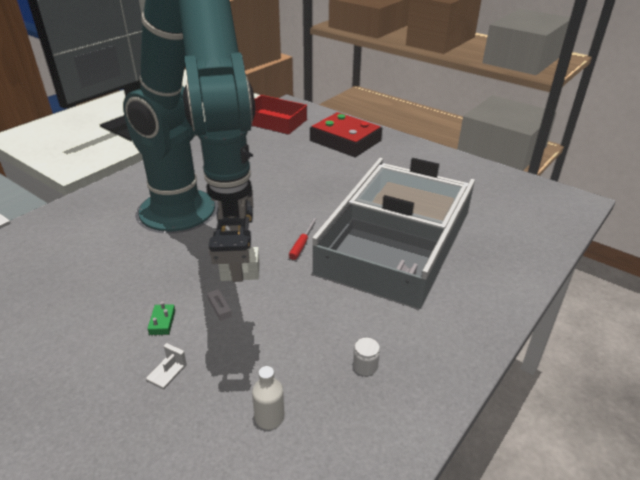

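Request:
arm_command --offset '[[0.0,0.025,-0.016],[0.0,0.065,-0.042],[0,0.105,-0.067],[0,0.145,-0.093],[0,0.185,-0.118],[0,0.225,-0.144],[0,0.265,-0.17],[0.0,0.305,-0.195],[0,0.345,-0.22],[0,0.38,-0.243]]' --dr '[[-4,0,0],[-10,0,0],[-16,0,0],[-22,0,0],[-28,0,0],[-34,0,0],[-40,0,0],[-46,0,0],[-52,0,0],[-57,0,0]]' --hand '[0,0,0,0,0,0,0,0,0,0]'

```text
t: 22.35
eef_pos: [650.2, 180.2, 234.7]
ee_rot: [0.704, -0.054, 0.706, 0.054]
wrist_force: [0.9, -0.2, -1.0]
width: 43.3
```

Request:
arm_command --offset '[[0,0,0],[0,0,0],[0,0,0]]' --dr '[[-3,0,0],[-3.4,0,0],[-3.4,0,0]]' --hand '[0,0,0]'

```text
t: 22.65
eef_pos: [650.5, 176.0, 235.7]
ee_rot: [0.702, -0.073, 0.704, 0.072]
wrist_force: [0.5, 0.1, -0.6]
width: 43.8
```

```bash
python3 -c "
from h import *
cabp(st())
p=cabw(72,-80)
plan(p[0],p[1],58,11.9)"
```

```text
t 22.65 p [650.5 176.  235.7] x [-0.003 -0.002 -1.   ] jaw 11.7 F [ 0.5  0.1 -0.6] w 43.8 q [-0.57  0.53  0.37  1.56 -0.21  1.1   0.05]
cab [  56.9 -102.9  235.7] Fcab [ 0.5  0.  -0.6]
offset m [0.1776 0.0232 0.0156] dr [-0.2 -0.2  0.1] rows 4 q7 0.05 d 0.2
```

Request:
arm_command --offset '[[0.01,0.02,0.014],[0.05,0.024,0.016],[0.09,0.024,0.016],[0.13,0.024,0.016],[0.16,0.024,0.016],[0.177,0.024,0.016],[0.177,0.024,0.016],[0.177,0.024,0.016],[0.177,0.024,0.016],[0.177,0.024,0.016]]' --dr '[[0,0,0],[0,0,0],[0,0,0],[0,0,0],[0,0,0],[0,0,0],[0,0,0],[0,0,0],[0,0,0],[0,0,0]]' --hand '[0,0,0,0,0,0,0,0.58,0.58,0.58]'

```text
t: 23.65
eef_pos: [663.2, 204.7, 62.8]
ee_rot: [0.705, -0.073, 0.702, 0.073]
wrist_force: [-0.6, -0.5, -0.5]
width: 53.3
```

Request:
arm_command --offset '[[0,0,0],[-0.04,0,0],[-0.08,0,0],[-0.12,0,0],[-0.16,0,0],[-0.18,0,0],[-0.18,0,0],[-0.18,0,0]]' --dr '[[0,0,0],[0,0,0],[0,0,0],[0,0,0],[0,0,0],[0,0,0],[0,0,0],[0,0,0]]' --hand '[0.58,0.58,0.58,0.58,0.58,0.9,0.9,0.9]'

```text
t: 24.45
eef_pos: [661.7, 204.4, 240.8]
ee_rot: [0.703, -0.073, 0.703, 0.073]
wrist_force: [0.2, 1.5, -0.7]
width: 75.2
```

```bash
python3 -c "
from h import *
cabp(st())
plan(390.6,-208.5,200,336.9+90)
c=env.read_camera('scene'); im=c['image'][:,:,::-1]; cv2.imwrite('pics/s8.png',im)"
```

```text
t 24.45 p [661.7 204.4 240.8] x [ 0.     0.001 -1.   ] jaw 11.9 F [ 0.2  1.5 -0.7] w 75.2 q [-0.6   0.55  0.37  1.51 -0.21  1.12  0.02]
cab [ 73.7 -77.4 240.8] Fcab [ 0.5  1.4 -0.7]
offset m [ 0.0405 -0.3483 -0.3503] dr [125.  -0.  -0.] rows 15 q7 0.02 d -125.0
```

View pics/s8.png

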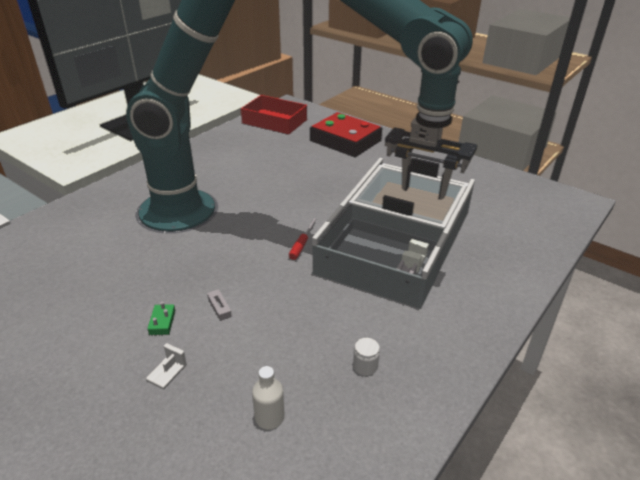

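Request:
arm_command --offset '[[0.0,-0.03,-0.03],[0.0,-0.065,-0.065],[0,-0.1,-0.1],[0,-0.135,-0.135],[0,-0.17,-0.17],[0,-0.205,-0.205],[0,-0.24,-0.24],[0.0,-0.275,-0.275],[0.02,-0.31,-0.31],[0.04,-0.335,-0.337]]' --dr '[[-5,0,0],[-11,0,0],[-17,0,0],[-23,0,0],[-29,0,0],[-35,0,0],[-41,0,0],[-47,0,0],[-53,0,0],[-55,0,0]]' --hand '[0.9,0.9,0.8,0.8,0.8,0.8,0.8,0.8,0.8,0.8]'

```text
t: 25.5
eef_pos: [399.2, -194.5, 199.7]
ee_rot: [0.59, -0.39, 0.59, 0.39]
wrist_force: [0.5, -0.0, 0.2]
width: 73.5
```

Request:
arm_command --offset '[[0.03,0,0],[0.04,0,0],[0.04,0,0],[0.04,0,0]]' --dr '[[0,0,0],[0,0,0],[0,0,0],[0,0,0]]' --hand '[0.8,0.8,0.8,0.8]'

```text
t: 25.9
eef_pos: [401.7, -192.2, 160.7]
ee_rot: [0.59, -0.39, 0.59, 0.39]
wrist_force: [-0.3, 0.2, 0.6]
width: 73.6
```

```bash
sed -i 's/jt=(q1+jaw+90)%180-90-q1; d=jt-cur/jt=(cur+((jaw-cur+90)%180-90)); jt-=180*(q1+jt>150)-180*(q1+jt<-150); d=jt-cur/' h.py; python3 -c "
from h import *
st()
plan(390.6,-208.5,27,336.9+90)"
```

```text
t 25.9 p [ 401.7 -192.2  160.7] x [-0.  0. -1.] jaw 67.0 F [-0.3  0.2  0.6] w 73.6 q [ 0.02  0.24  0.4   2.18 -0.14  0.75  1.68]
offset m [ 0.1337  0.0038 -0.0193] dr [ 0.1 -0.  -0. ] rows 3 q7 1.68 d -0.1
```

Request:
arm_command --offset '[[0.03,0.004,-0.019],[0.07,0.004,-0.019],[0.11,0.004,-0.019],[0.128,0.004,-0.019],[0.133,0.004,-0.019],[0.133,0.004,-0.019],[0.133,0.004,-0.019],[0.133,0.004,-0.019],[0.133,0.004,-0.019],[0.133,0.004,-0.019]]' --dr '[[0,0,0],[0,0,0],[0,0,0],[0,0,0],[0,0,0],[0,0,0],[0,0,0],[0,0,0],[0,0,0],[0,0,0]]' --hand '[0.8,0.8,0.8,0.8,0.8,0.8,0,0,0,0]'

```text
t: 26.9
eef_pos: [390.4, -208.8, 28.3]
ee_rot: [0.59, -0.39, 0.59, 0.389]
wrist_force: [0.3, -0.5, -0.2]
width: 43.5
```

Request:
arm_command --offset '[[0,0,0],[0,0,0],[0,0,0],[-0.02,0,0],[-0.06,0,0],[-0.1,0,0],[-0.14,0,0],[-0.18,0,0],[-0.2,0,0],[-0.2,0,0]]' --dr '[[0,0,0],[0,0,0],[0,0,0],[0,0,0],[0,0,0],[0,0,0],[0,0,0],[0,0,0],[0,0,0],[0,0,0]]' --hand '[0,0,0,0,0,0,0,0,0,0]'

```text
t: 27.9
eef_pos: [391.3, -209.4, 229.9]
ee_rot: [0.592, -0.391, 0.589, 0.388]
wrist_force: [0.2, -0.7, -1.8]
width: 28.0
```

```bash
python3 -c "
from h import *
st()
p=cabw(0,-160);print(p)
plan(p[0],p[1],230,11.9)
c=env.read_camera('scene'); im=c['image'][:,:,::-1]; cv2.imwrite('pics/s9.png',im)"
```

```text
t 27.9 p [ 391.3 -209.4  229.9] x [ 0.006 -0.001 -1.   ] jaw 66.9 F [ 0.2 -0.7 -1.8] w 28.0 q [-0.01  0.12  0.47  2.12 -0.07  0.91  1.66]
[606.59266966 108.43856238]
offset m [ 0.0007 -0.0732  0.3769] dr [55.   0.2  0.3] rows 8 q7 1.66 d -55.0
```

View pics/s9.png

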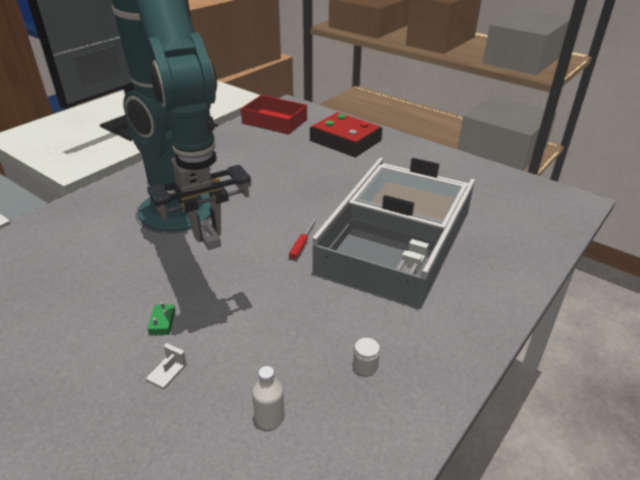

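Request:
arm_command --offset '[[0.0,-0.005,0.025],[0.0,-0.013,0.065],[0,-0.02,0.105],[0,-0.028,0.145],[0,-0.036,0.185],[0,-0.044,0.225],[0,-0.052,0.265],[0.0,-0.06,0.305],[0,-0.067,0.345],[0,-0.073,0.37]]' --dr '[[4,0,0],[9,0,0],[15,0,0],[21,0,0],[27,0,0],[33,0,0],[39,0,0],[45,0,0],[51,0,0],[55,0,0]]' --hand '[0,0,0,0,0,0,0,0,0,0]'

```text
t: 28.95
eef_pos: [602.0, 106.1, 224.0]
ee_rot: [0.702, -0.073, 0.705, 0.073]
wrist_force: [0.5, 0.7, -1.4]
width: 27.7
```

Request:
arm_command --offset '[[0,0,0],[0,0,0],[0,0,0]]' --dr '[[0,0,0],[0,0,0],[0,0,0]]' --hand '[0,0,0]'

```text
t: 29.25
eef_pos: [601.2, 101.2, 225.9]
ee_rot: [0.702, -0.073, 0.704, 0.072]
wrist_force: [0.1, 0.1, -1.5]
width: 27.8
```

```bash
python3 -c "
from h import *
cabp(st())
p=cabw(0,-160)
plan(p[0],p[1],50,11.9)"
```

```text
t 29.25 p [601.2 101.2 225.9] x [-0.003 -0.002 -1.   ] jaw 11.8 F [ 0.1  0.1 -1.5] w 27.8 q [-0.52  0.43  0.4   1.74 -0.19  1.02  0.15]
cab [  -6.7 -166.   225.9] Fcab [ 0.1  0.1 -1.5]
offset m [0.1759 0.0062 0.0073] dr [-0.1 -0.2  0.1] rows 4 q7 0.15 d 0.1
```

Request:
arm_command --offset '[[0.03,0.005,0.005],[0.07,0.005,0.005],[0.11,0.005,0.005],[0.15,0.005,0.005],[0.175,0.005,0.005],[0.183,0.005,0.005],[0.183,0.005,0.005],[0.183,0.005,0.005],[0.183,0.005,0.005],[0.183,0.005,0.005]]' --dr '[[0,0,0],[0,0,0],[0,0,0],[0,0,0],[0,0,0],[0,0,0],[0,0,0],[0,0,0],[0,0,0],[0,0,0]]' --hand '[0,0,0,0,0,0,0,0.45,0.45,0.45]'

```text
t: 30.25
eef_pos: [607.4, 109.0, 46.4]
ee_rot: [0.704, -0.073, 0.702, 0.073]
wrist_force: [0.5, 0.5, 0.2]
width: 41.2
```

Request:
arm_command --offset '[[0,0,0],[-0.04,0,0],[-0.08,0,0],[-0.12,0,0],[-0.16,0,0],[-0.19,0,0],[-0.19,0,0],[-0.19,0,0]]' --dr '[[0,0,0],[0,0,0],[0,0,0],[0,0,0],[0,0,0],[0,0,0],[0,0,0],[0,0,0]]' --hand '[0.45,0.45,0.45,0.45,0.45,0.9,0.9,0.9]'

```text
t: 31.05
eef_pos: [606.3, 109.0, 235.4]
ee_rot: [0.704, -0.073, 0.703, 0.073]
wrist_force: [-0.7, 0.6, -0.5]
width: 63.4
```

```bash
python3 -c "
from h import *
cabp(st())
plan(326.9,-318.6,200,130.5+90)
c=env.read_camera('top'); im=c['image'][:,:,::-1]; cv2.imwrite('pics/t10.png',im)
c=env.read_camera('scene'); im=c['image'][:,:,::-1]; cv2.imwrite('pics/s10.png',im)"
```

```text
t 31.05 p [606.3 109.  235.4] x [ 0.002  0.001 -1.   ] jaw 11.9 F [-0.7  0.6 -0.5] w 63.4 q [-0.54  0.43  0.4   1.72 -0.19  1.04  0.14]
cab [-2.000e-01 -1.594e+02  2.354e+02] Fcab [-0.6  0.7 -0.5]
offset m [ 0.0346 -0.3609 -0.3616] dr [-28.6   0.1  -0. ] rows 11 q7 0.14 d 28.6
```

View pics/s10.png

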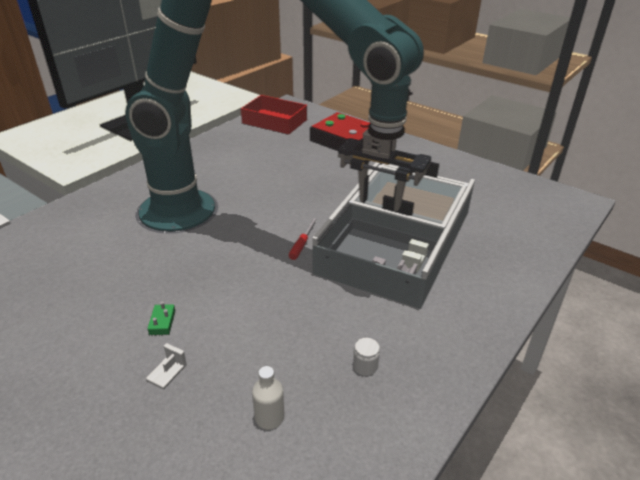

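View pics/t10.png

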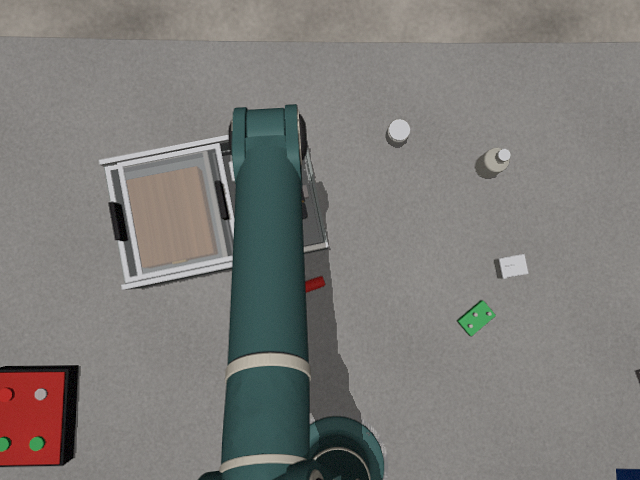

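Request:
arm_command --offset '[[0.0,-0.033,-0.033],[0.0,-0.067,-0.067],[0,-0.101,-0.101],[0,-0.135,-0.135],[0,-0.169,-0.169],[0,-0.203,-0.203],[0,-0.237,-0.237],[0.0,-0.271,-0.271],[0.01,-0.305,-0.305],[0.02,-0.335,-0.335]]' --dr '[[-3,0,0],[-6,0,0],[-9,0,0],[-12,0,0],[-15,0,0],[-18,0,0],[-21,0,0],[-24,0,0],[-27,0,0],[-28.6,0,0]]' --hand '[0.9,0.9,0.9,0.9,0.9,0.9,0.9,0.9,0.9,0.9]'

```text
t: 32.15
eef_pos: [345.3, -289.3, 213.7]
ee_rot: [0.663, -0.245, 0.664, 0.245]
wrist_force: [0.8, -0.4, -0.3]
width: 83.0
```

Request:
arm_command --offset '[[0,0,0],[0,0,0],[0,0,0]]' --dr '[[0,0,0],[0,0,0],[0,0,0]]' --hand '[0.9,0.9,0.9]'

```text
t: 32.45
eef_pos: [347.8, -286.8, 214.1]
ee_rot: [0.663, -0.245, 0.664, 0.246]
wrist_force: [0.3, 0.0, -0.3]
width: 82.6
```

```bash
python3 -c "
from h import *
st()
plan(326.9,-318.6,27,130.5+90)"
```

```text
t 32.45 p [ 347.8 -286.8  214.1] x [-0.001  0.001 -1.   ] jaw 40.6 F [ 0.3  0.  -0.3] w 82.6 q [ 0.08  0.17  0.6   2.13 -0.12  0.88  1.46]
offset m [ 0.1871 -0.0107 -0.0365] dr [ 0.1 -0.  -0.1] rows 4 q7 1.46 d -0.1
```

Request:
arm_command --offset '[[0.02,-0.01,-0.03],[0.06,-0.011,-0.037],[0.1,-0.011,-0.037],[0.14,-0.011,-0.037],[0.17,-0.011,-0.037],[0.182,-0.011,-0.037],[0.186,-0.011,-0.037],[0.186,-0.011,-0.037],[0.186,-0.011,-0.037],[0.186,-0.011,-0.037]]' --dr '[[0,0,0],[0,0,0],[0,0,0],[0,0,0],[0,0,0],[0,0,0],[0,0,0],[0,0,0],[0,0,0],[0,0,0]]' --hand '[0.9,0.9,0.9,0.9,0.9,0.9,0.9,0.9,0,0]'

```text
t: 33.45
eef_pos: [327.3, -320.8, 29.8]
ee_rot: [0.664, -0.245, 0.663, 0.244]
wrist_force: [-0.1, 0.3, 0.3]
width: 68.9
```

Request:
arm_command --offset '[[0,0,0],[0,0,0],[0,0,0],[0,0,0],[-0.02,0,0],[-0.06,0,0],[-0.1,0,0],[-0.15,0,0],[-0.2,0,0],[-0.2,0,0]]' --dr '[[0,0,0],[0,0,0],[0,0,0],[0,0,0],[0,0,0],[0,0,0],[0,0,0],[0,0,0],[0,0,0],[0,0,0]]' --hand '[0,0,0,0,0,0,0,0,0,0]'

```text
t: 34.45
eef_pos: [328.8, -322.9, 234.0]
ee_rot: [0.666, -0.247, 0.661, 0.241]
wrist_force: [0.8, 0.4, -1.5]
width: 44.9
```

```bash
python3 -c "
from h import *
st()
p=cabw(-72,-160);print(p)
plan(p[0],p[1],230,11.9)
c=env.read_camera('scene'); im=c['image'][:,:,::-1]; cv2.imwrite('pics/s11.png',im)"
```

```text
t 34.45 p [ 328.8 -322.9  234. ] x [ 0.011 -0.005 -1.   ] jaw 40.5 F [ 0.8  0.4 -1.5] w 44.9 q [ 0.09  0.15  0.68  2.1  -0.13  0.92  1.55]
[536.14002274  93.59186104]
offset m [0.004  0.1824 0.428 ] dr [28.6  0.4  0.5] rows 10 q7 1.55 d -28.6
```

View pics/s11.png

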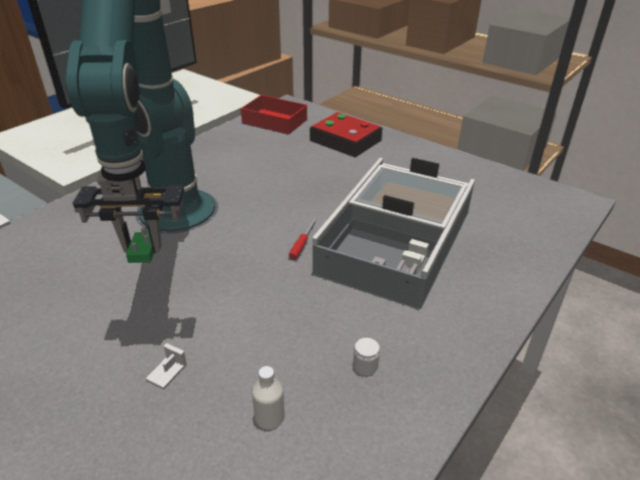

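Request:
arm_command --offset '[[0.0,0.01,0.025],[0.0,0.027,0.063],[0,0.044,0.103],[0,0.061,0.143],[0,0.078,0.183],[0,0.095,0.223],[0,0.112,0.263],[0.0,0.13,0.303],[0,0.147,0.343],[0,0.164,0.383]]' --dr '[[0,0,0],[3,0,0],[6,0,0],[9,0,0],[12,0,0],[15,0,0],[18,0,0],[21,0,0],[24,0,0],[27,0,0]]' --hand '[0,0,0,0,0,0,0,0,0,0]'

```text
t: 35.5
eef_pos: [510.4, 54.5, 226.2]
ee_rot: [0.701, -0.082, 0.704, 0.082]
wrist_force: [0.9, -0.4, -1.1]
width: 44.2
```

Request:
arm_command --offset '[[0,0,0],[0,0,0],[0,0,0]]' --dr '[[0,0,0],[0,0,0],[0,0,0]]' --hand '[0,0,0]'

```text
t: 35.8
eef_pos: [510.0, 51.5, 227.1]
ee_rot: [0.701, -0.083, 0.703, 0.082]
wrist_force: [-0.4, 0.1, -0.9]
width: 44.3
```

```bash
python3 -c "
from h import *
cabp(st())
p=cabw(-70,-160)
plan(p[0],p[1],58,11.9)"
```

```text
t 35.8 p [510.   51.5 227.1] x [-0.003 -0.001 -1.   ] jaw 13.4 F [-0.4  0.1 -0.9] w 44.3 q [-0.52  0.26  0.42  1.97 -0.13  0.94  0.19]
cab [-106.3 -195.8  227.1] Fcab [-0.4  0.2 -0.9]
offset m [0.169  0.0349 0.0377] dr [ 1.5 -0.2  0. ] rows 4 q7 0.19 d -1.5
```

Request:
arm_command --offset '[[0.0,0.025,0.03],[0.03,0.035,0.038],[0.07,0.035,0.038],[0.11,0.035,0.038],[0.15,0.035,0.038],[0.168,0.035,0.038],[0.168,0.035,0.038],[0.168,0.035,0.038],[0.168,0.035,0.038],[0.168,0.035,0.038]]' --dr '[[1.5,0,0],[1.5,0,0],[1.5,0,0],[1.5,0,0],[1.5,0,0],[1.5,0,0],[1.5,0,0],[1.5,0,0],[1.5,0,0],[1.5,0,0]]' --hand '[0,0,0,0,0,0,0,0,0.6,0.6]'

```text
t: 36.8
eef_pos: [541.2, 95.9, 62.3]
ee_rot: [0.704, -0.073, 0.702, 0.074]
wrist_force: [0.2, 0.4, 0.5]
width: 55.1
```

Request:
arm_command --offset '[[0,0,0],[0,0,0],[-0.04,0,0],[-0.08,0,0],[-0.12,0,0],[-0.16,0,0],[-0.19,0,0],[-0.19,0,0],[-0.19,0,0]]' --dr '[[0,0,0],[0,0,0],[0,0,0],[0,0,0],[0,0,0],[0,0,0],[0,0,0],[0,0,0],[0,0,0]]' --hand '[0.6,0.6,0.6,0.6,0.6,0.9,0.9,0.9,0.9]'

```text
t: 37.7
eef_pos: [540.0, 96.1, 251.2]
ee_rot: [0.704, -0.074, 0.703, 0.074]
wrist_force: [-0.3, 0.3, -0.5]
width: 82.4
```

```bash
python3 -c "
from h import *
cabp(st())
a=np.radians(280); p=np.array([444.2,-405.5])-24*np.array([np.cos(a),np.sin(a)]); print(p)
plan(p[0],p[1],200,10)
c=env.read_camera('top'); im=c['image'][:,:,::-1]; cv2.imwrite('pics/t12.png',im)
c=env.read_camera('scene'); im=c['image'][:,:,::-1]; cv2.imwrite('pics/s12.png',im)"
```

```text
t 37.7 p [540.   96.1 251.2] x [ 0.001  0.001 -1.   ] jaw 12.0 F [-0.3  0.3 -0.5] w 82.4 q [-0.58  0.29  0.42  1.87 -0.14  1.01  0.1 ]
cab [ -67.7 -158.3  251.2] Fcab [-0.3  0.4 -0.5]
[ 440.03244374 -381.86461393]
offset m [ 0.0506 -0.4468 -0.1972] dr [ 2.   0.1 -0. ] rows 10 q7 0.1 d -2.0
```

View pics/s12.png

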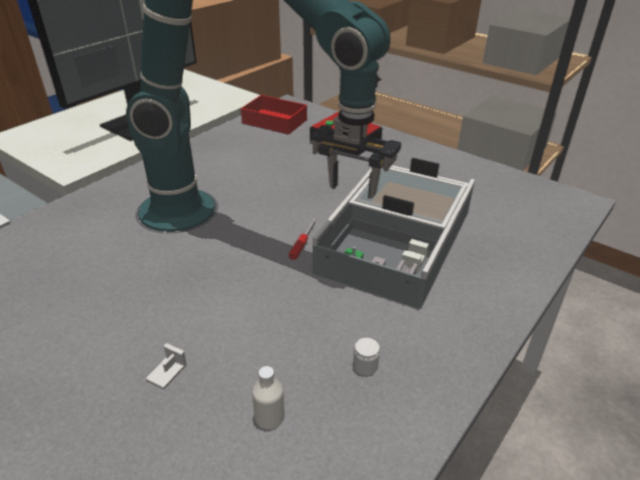

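View pics/t12.png

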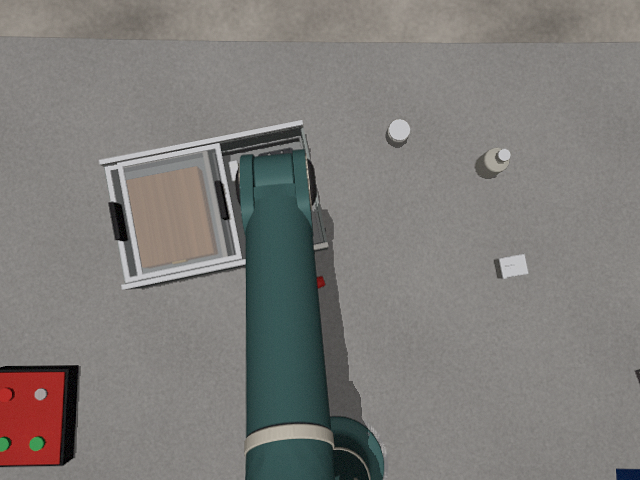

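Request:
arm_command --offset '[[0.0,-0.04,-0.017],[0.0,-0.085,-0.037],[0,-0.13,-0.057],[0,-0.175,-0.077],[0,-0.22,-0.097],[0,-0.265,-0.117],[0,-0.31,-0.137],[0.0,-0.355,-0.157],[0.01,-0.4,-0.177],[0.03,-0.43,-0.19]]' --dr '[[0,0,0],[0,0,0],[0,0,0],[0,0,0],[2,0,0],[2,0,0],[2,0,0],[2,0,0],[2,0,0],[2,0,0]]' --hand '[0.9,0.9,0.9,0.9,0.9,0.9,0.9,0.9,0.9,0.9]'

```text
t: 38.8
eef_pos: [441.9, -368.0, 220.2]
ee_rot: [0.705, -0.061, 0.705, 0.06]
wrist_force: [-0.0, 0.7, -0.0]
width: 82.6
```

Request:
arm_command --offset '[[0,0,0],[0,0,0],[0,0,0]]' --dr '[[0,0,0],[0,0,0],[0,0,0]]' --hand '[0.9,0.9,0.9]'

```text
t: 39.1
eef_pos: [443.8, -362.7, 220.0]
ee_rot: [0.704, -0.062, 0.705, 0.063]
wrist_force: [-0.0, 0.5, 0.3]
width: 82.7
```

```bash
python3 -c "
from h import *
st()
plan(440,-382,28,10)"
```

```text
t 39.1 p [ 443.8 -362.7  220. ] x [-0.001  0.001 -1.   ] jaw 10.1 F [-0.   0.5  0.3] w 82.7 q [ 0.14  0.4   0.63  1.85 -0.28  0.99  1.06]
offset m [ 0.192  -0.0186 -0.007 ] dr [ 0.1 -0.  -0.1] rows 4 q7 1.06 d -0.1
```

Request:
arm_command --offset '[[0.02,-0.015,-0.007],[0.06,-0.018,-0.007],[0.1,-0.018,-0.007],[0.14,-0.018,-0.007],[0.17,-0.018,-0.007],[0.186,-0.018,-0.007],[0.19,-0.018,-0.007],[0.19,-0.018,-0.007],[0.19,-0.018,-0.007],[0.19,-0.018,-0.007]]' --dr '[[0,0,0],[0,0,0],[0,0,0],[0,0,0],[0,0,0],[0,0,0],[0,0,0],[0,0,0],[0,0,0],[0,0,0]]' --hand '[0.9,0.9,0.9,0.9,0.9,0.9,0.9,0.9,0,0]'

```text
t: 40.1
eef_pos: [440.6, -383.7, 32.2]
ee_rot: [0.705, -0.062, 0.704, 0.061]
wrist_force: [-0.4, 0.4, -0.2]
width: 68.9
```

Request:
arm_command --offset '[[0,0,0],[0,0,0],[0,0,0],[0,0,0],[-0.02,0,0],[-0.06,0,0],[-0.1,0,0],[-0.15,0,0],[-0.2,0,0],[-0.2,0,0]]' --dr '[[0,0,0],[0,0,0],[0,0,0],[0,0,0],[0,0,0],[0,0,0],[0,0,0],[0,0,0],[0,0,0],[0,0,0]]' --hand '[0,0,0,0,0,0,0,0,0,0]'

```text
t: 41.1
eef_pos: [441.9, -386.0, 237.1]
ee_rot: [0.708, -0.064, 0.701, 0.059]
wrist_force: [-0.0, -0.5, -1.4]
width: 44.4
```

```bash
python3 -c "
from h import *
st()
p=cabw(-40,-75);print(p)
plan(p[0],p[1],240,11.9)
c=env.read_camera('scene'); im=c['image'][:,:,::-1]; cv2.imwrite('pics/s13.png',im)
c=env.read_camera('top'); im=c['image'][:,:,::-1]; cv2.imwrite('pics/t13.png',im)"
```

```text
t 41.1 p [ 441.9 -386.   237.1] x [ 0.01  -0.006 -1.   ] jaw 9.9 F [-0.  -0.5 -1.4] w 44.4 q [ 0.16  0.4   0.65  1.81 -0.28  1.02  1.09]
[549.9249545 183.3636587]
offset m [-0.0054  0.5421  0.2048] dr [-2.   0.5  0.5] rows 12 q7 1.09 d 2.0
```

View pics/s13.png

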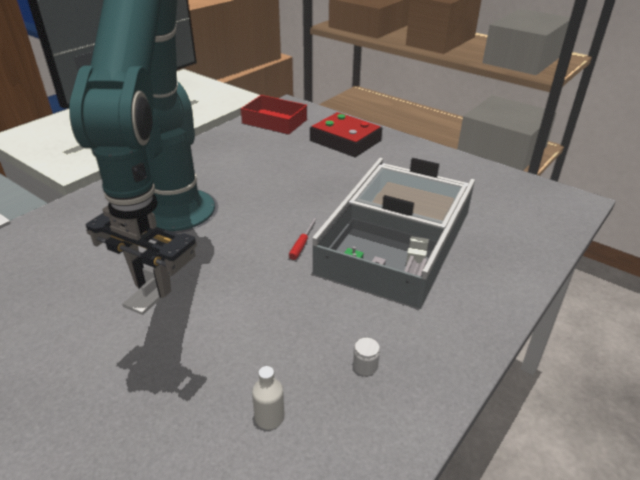

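View pics/t13.png

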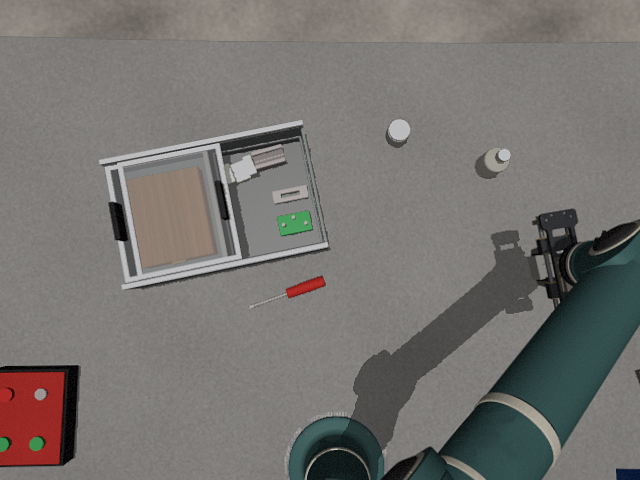

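```bash
python3 -c "
from h import *
c=env.read_camera('top'); im=c['image'][:,:,::-1]; cv2.imwrite('pics/t14.png',cv2.resize(im[110:290,200:340],None,fx=4.2,fy=4.2,interpolation=cv2.INTER_CUBIC))
x,y,a=CAB; r=Ro.from_euler('z',-a,degrees=True)
for n,uv,z in [('pin',[(278,221),(312,213),(312,232),(279,236)],32),('strap',[(273,193),(307,186),(307,197),(274,203)],30),('nest',[(229,163),(256,158),(256,175),(231,182)],52)]: print(n,np.round(r.apply(ray(c,uv,z)-[x,y,0])[:,:2]))"
```

```text
pin [[ -56. -125.]
 [ -54. -204.]
 [ -96. -195.]
 [ -90. -120.]]
strap [[  10. -126.]
 [  10. -205.]
 [ -15. -200.]
 [ -13. -124.]]
nest [[  93.  -44.]
 [  92. -105.]
 [  54.  -98.]
 [  49.  -40.]]
```

View pics/t14.png

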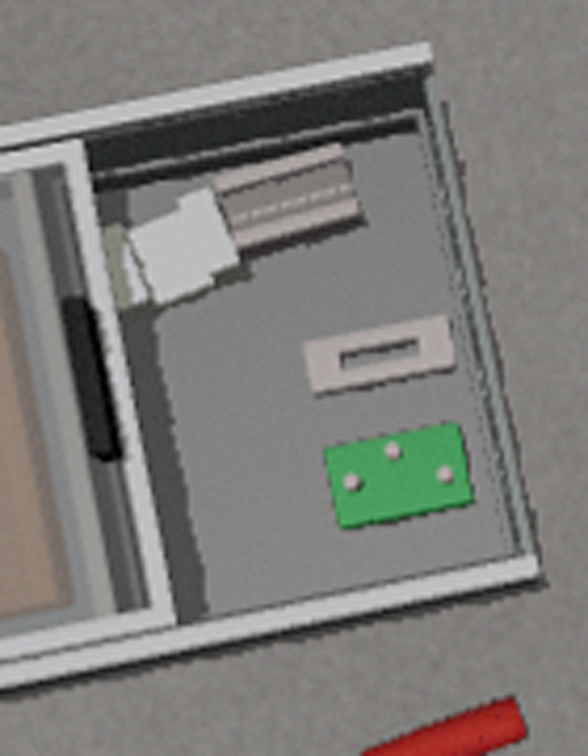

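Request:
arm_command --offset '[[0.0,0.025,0.009],[0.0,0.065,0.024],[0,0.11,0.041],[0,0.155,0.058],[0,0.2,0.075],[0,0.245,0.092],[0,0.29,0.109],[0.0,0.335,0.126],[0,0.38,0.143],[0,0.42,0.158]]' --dr '[[0,0,0],[0,0,0],[0,0,0],[0,0,0],[0,0,0],[-2,0,0],[-2,0,0],[-2,0,0],[-2,0,0],[-2,0,0]]' --hand '[0,0,0,0,0,0,0,0,0,0]'

```text
t: 42.25
eef_pos: [521.2, 60.4, 228.4]
ee_rot: [0.702, -0.074, 0.705, 0.074]
wrist_force: [1.4, -0.4, -0.3]
width: 44.7
```

Request:
arm_command --offset '[[0,0.04,0.015],[0,0.075,0.028],[0,0.1,0.038],[0,0.11,0.042],[0,0.11,0.042],[0,0.11,0.042]]' --dr '[[0,0,0],[0,0,0],[0,0,0],[0,0,0],[0,0,0],[0,0,0]]' --hand '[0,0,0,0,0,0]'

```text
t: 42.85
eef_pos: [540.3, 172.2, 229.6]
ee_rot: [0.703, -0.074, 0.704, 0.073]
wrist_force: [-0.0, -0.6, -0.7]
width: 44.8
```

```bash
python3 -c "
from h import *
cabp(st())
p=cabw(-34,-70);print(p)
plan(p[0],p[1],60,11.9)
c=env.read_camera('scene'); im=c['image'][:,:,::-1]; cv2.imwrite('pics/s15.png',cv2.resize(im[80:310,270:500],None,fx=2.6,fy=2.6))"
```

```text
t 42.85 p [540.3 172.2 229.6] x [-0.002 -0.002 -1.   ] jaw 11.9 F [-0.  -0.6 -0.7] w 44.8 q [-0.71  0.35  0.43  1.84 -0.17  0.99 -0.  ]
cab [-51.8 -83.9 229.6] Fcab [-0.1 -0.5 -0.7]
[554.76498748 189.49342874]
offset m [0.1695 0.0142 0.0181] dr [-0.  -0.1  0.1] rows 4 q7 -0.0 d 0.0
```

View pics/s15.png

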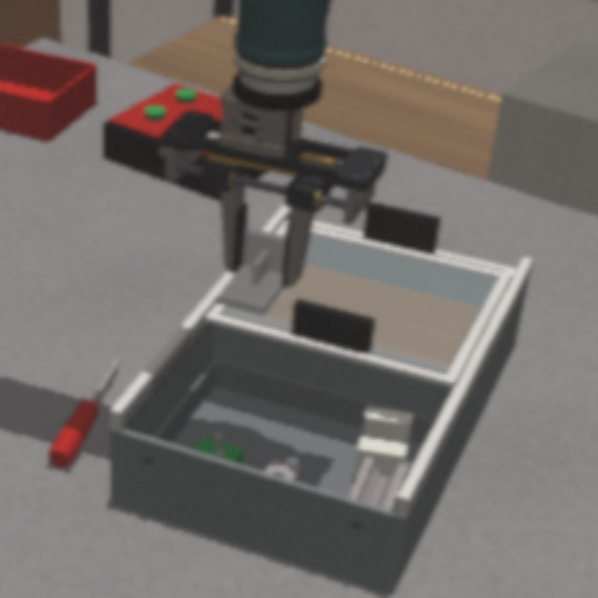

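Request:
arm_command --offset '[[0.0,0.012,0.016],[0.03,0.014,0.018],[0.07,0.014,0.018],[0.11,0.014,0.018],[0.145,0.014,0.018],[0.168,0.014,0.018],[0.17,0.014,0.018],[0.17,0.014,0.018],[0.17,0.014,0.018]]' --dr '[[0,0,0],[0,0,0],[0,0,0],[0,0,0],[0,0,0],[0,0,0],[0,0,0],[0,0,0],[0,0,0]]' --hand '[0,0,0,0,0,0,0,0,0]'

```text
t: 43.8
eef_pos: [556.2, 191.0, 61.9]
ee_rot: [0.704, -0.073, 0.703, 0.073]
wrist_force: [0.3, 0.2, -0.6]
width: 44.7
```

```bash
python3 -c "
from h import *
cabp(st())"
```

```text
t 43.8 p [556.2 191.   61.9] x [ 0.002  0.    -1.   ] jaw 11.9 F [ 0.3  0.2 -0.6] w 44.7 q [-0.65  0.61  0.34  1.89 -0.31  0.68  0.08]
cab [-32.3 -68.8  61.9] Fcab [ 0.3  0.2 -0.6]
```

Request:
arm_command --offset '[[0.004,0,0],[0.005,0,0],[0.005,0,0],[0.005,0,0],[0.005,0,0],[-0.04,0,0],[-0.09,0,0],[-0.14,0,0],[-0.18,0,0],[-0.18,0,0]]' --dr '[[0,0,0],[0,0,0],[0,0,0],[0,0,0],[0,0,0],[0,0,0],[0,0,0],[0,0,0],[0,0,0],[0,0,0]]' --hand '[0,0,0.6,0.6,0.6,0.6,0.6,0.6,0.6,0.6]'

```text
t: 44.8
eef_pos: [558.5, 192.5, 246.8]
ee_rot: [0.707, -0.072, 0.7, 0.075]
wrist_force: [0.9, 0.8, -0.9]
width: 55.1
```

Request:
arm_command --offset '[[0,-0.04,0],[0,-0.08,0],[0,-0.12,0],[0,-0.16,0],[0,-0.2,0],[0,-0.24,0],[0,-0.26,0],[0,-0.26,0]]' --dr '[[-8,0,0],[-16,0,0],[-24,0,0],[-32,0,0],[-40,0,0],[-48,0,0],[-56,0,0],[-64,0,0]]' --hand '[0.6,0.6,0.6,0.6,0.6,0.6,0.6,0.6]'

```text
t: 45.6
eef_pos: [608.8, -67.5, 239.4]
ee_rot: [0.557, -0.435, 0.558, 0.435]
wrist_force: [0.1, 0.2, 0.1]
width: 55.2
```

```bash
python3 -c "
from h import *
cabp(st())
for k in('scene','top'):
    c=env.read_camera(k); im=c['image'][:,:,::-1]; cv2.imwrite('pics/%s16.png'%k,im)
    cr=im[150:310,300:480] if k=='scene' else im[110:290,200:340]
    cv2.imwrite('pics/%s16z.png'%k,cv2.resize(cr,None,fx=3.3,fy=3.3,interpolation=cv2.INTER_CUBIC))
p=cabw(0,-20); plan(p[0],p[1],220,101.9)
for k in('scene','top'): print('step',[(o['score'],o['centre'],o['pixels'].sum()) for o in env.outline_of('step_block',k)],[(o['score'],o['centre']) for o in env.mark_of('step_block',k)])"
```

```text
t 45.6 p [608.8 -67.5 239.4] x [-0.001 -0.002 -1.   ] jaw 75.9 F [0.1 0.2 0.1] w 55.2 q [-0.17  0.41  0.29  1.71 -0.13  1.04  1.49]
cab [ -34.1 -332.6  239.4] Fcab [0.1 0.2 0.1]
offset m [0.0196 0.1054 0.2922] dr [-26.    0.   -0.1] rows 7 q7 1.49 d 26.0
step [(0.69, [389.8, 243.9], np.int64(1822))] [(0.25, [268.8, 417.8]), (0.22, [397.1, 242.5])]
step [(0.49, [493.7, 163.1], np.int64(751)), (0.2, [179.3, 211.7], np.int64(12608))] []
```

View pics/scene16z.png

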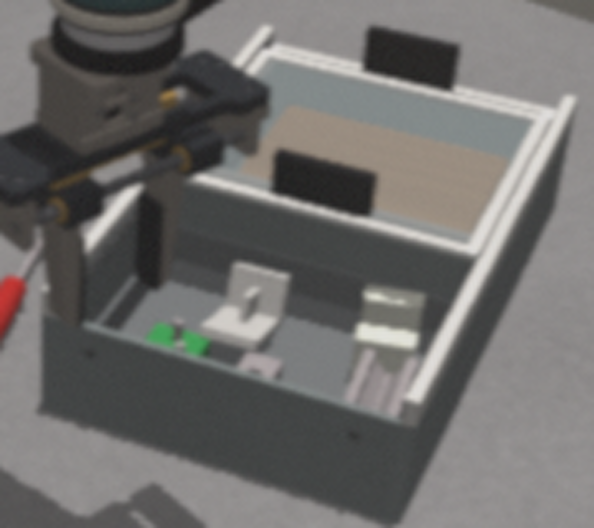

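View pics/top16z.png

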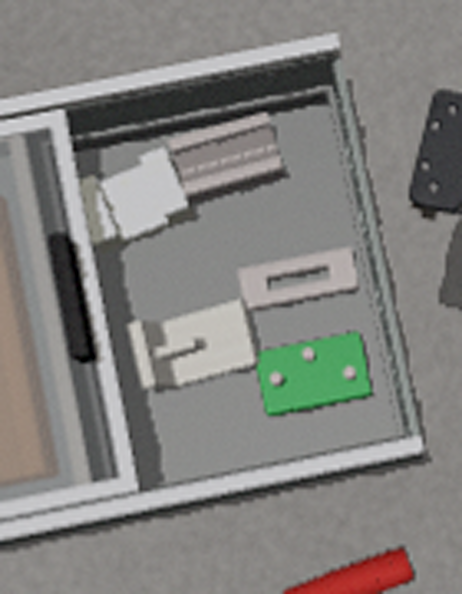

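View pics/top16.png

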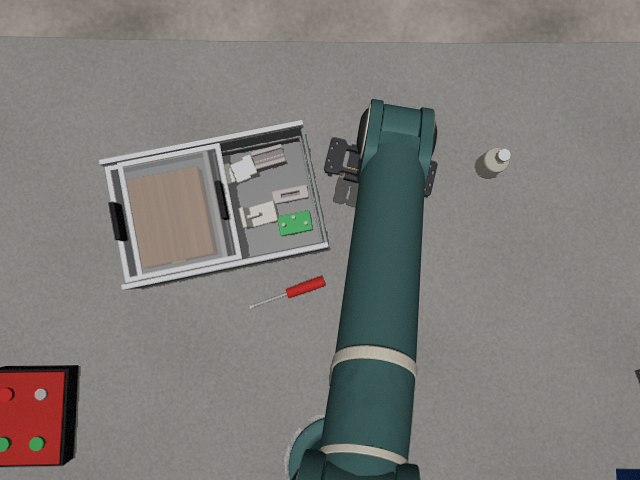

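```bash
python3 -c "
from h import *
c=env.read_camera('top'); s=env.read_camera('scene')
P=ray(c,[(637,376),(636,473),(634,370)],0); print(np.round(P)); print(np.round(proj(s,P)))
im=c['image'][:,:,::-1]; cv2.imwrite('pics/e17.png',cv2.resize(im[340:480,520:640],None,fx=4,fy=4))"
```

```text
[[ 199. -680.    0.]
 [ -10. -665.    0.]
 [ 212. -674.    0.]]
[[-35. 401.]
 [-75. 345.]
 [-28. 402.]]
```

View pics/e17.png

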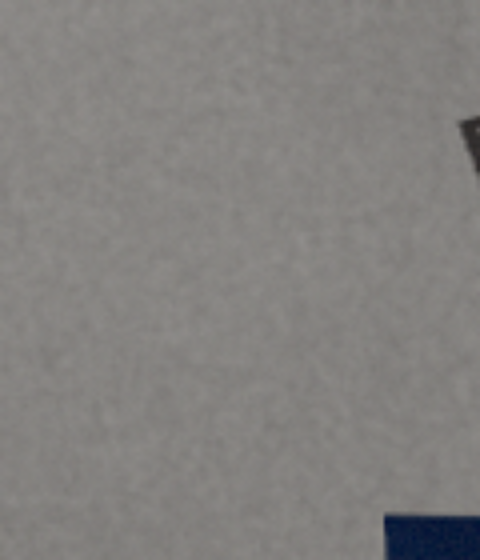

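```bash
python3 -c "
from h import *
c=env.read_camera('top'); im=c['image']
print(im[366:388,628:640].mean(2).astype(int))
print(im[376:384,638:640])"
```

```text
[[124 130 128 131 132 127 128 126 126 128 127 126]
 [124 128 128 130 132 131 131 129 124 124 127 133]
 [123 123 125 128 128 131 131 132 129 126 123 125]
 [123 122 123 125 127 128 125 124 123 107  90  63]
 [123 121 129 130 129 124 109  84  58  39  43  38]
 [129 123 127 130 127 127 106  60  43  42  46  54]
 [125 124 126 127 128 131 131  80  51  50  48  94]
 [125 127 128 128 130 130 133  90  48  47  42  64]
 [124 128 129 129 131 133 133 110  68  46  49  48]
 [129 128 125 129 131 128 127 133  89  47  50  53]
 [131 127 123 129 131 132 127 129  94  49  45  45]
 [129 128 122 124 130 133 130 131 109  68  43  54]
 [124 125 128 127 129 127 126 128 133  98  48  48]
 [125 125 129 130 131 129 127 130 133 114  70  45]
 [122 122 130 130 132 131 132 130 133 123  90  48]
 [124 119 125 129 132 128 127 125 129 135 105  47]
 [126 122 125 126 129 129 126 126 129 131 108  48]
 [128 128 125 128 131 130 128 126 127 132 124  88]
 [128 129 126 129 130 134 132 130 130 132 134 109]
 [127 126 127 129 129 132 129 129 128 130 131 119]
 [125 124 128 131 131 129 130 130 128 129 133 123]
 [124 126 128 129 130 129 129 128 128 130 130 128]]
[[[ 47  43  45]
  [ 48  45  42]]

 [[ 48  41  42]
  [ 57  53  53]]

 [[ 52  46  47]
  [ 52  46  46]]

 [[ 73  72  67]
  [ 48  44  44]]

 [[ 93  90  89]
  [ 49  50  47]]

 [[108 104 104]
  [ 50  45  46]]

 [[110 108 106]
  [ 51  47  46]]

 [[127 125 121]
  [ 90  89  86]]]
```

Request:
arm_command --offset '[[0.0,0.012,0.033],[0,0.027,0.074],[0,0.042,0.116],[0,0.057,0.158],[0,0.072,0.2],[0,0.087,0.242],[0.01,0.102,0.28],[0.02,0.1055,0.292],[0.02,0.1055,0.292],[0.02,0.1055,0.292]]' --dr '[[-4,0,0],[-8,0,0],[-12,0,0],[-16,0,0],[-20,0,0],[-24,0,0],[-26,0,0],[-26,0,0],[-26,0,0],[-26,0,0]]' --hand '[0.6,0.6,0.6,0.6,0.6,0.6,0.6,0.6,0.6,0.6]'

```text
t: 47.05
eef_pos: [578.1, 244.5, 220.3]
ee_rot: [-0.445, 0.549, -0.446, -0.549]
wrist_force: [1.1, 0.2, -0.6]
width: 55.1
```

```bash
python3 -c "
from h import *
cabp(st())
p=cabw(0,-20); plan(p[0],p[1],142,101.9)"
```

```text
t 47.05 p [578.1 244.5 220.3] x [-0.    -0.002 -1.   ] jaw 101.9 F [ 1.1  0.2 -0.6] w 55.1 q [-0.53  0.45  0.1   1.68 -0.05  1.01  1.37]
cab [ 1.000e-01 -2.100e+01  2.203e+02] Fcab [ 1.1 -0.1 -0.6]
offset m [0.0783 0.0001 0.0012] dr [-0.  -0.1 -0. ] rows 2 q7 1.37 d 0.0
```

Request:
arm_command --offset '[[0.03,0,0.001],[0.06,0,0.001],[0.078,0,0.001],[0.078,0,0.001],[0.078,0,0.001],[0.078,0,0.001],[0.078,0,0.001],[0.078,0,0.001],[0.078,0,0.001],[0.078,0,0.001]]' --dr '[[0,0,0],[0,0,0],[0,0,0],[0,0,0],[0,0,0],[0,0,0],[0,0,0],[0,0,0],[0,0,0],[0,0,0]]' --hand '[0.6,0.6,0.6,0.6,0,0,0,0,0,0]' --grip_force 25

```text
t: 48.05
eef_pos: [578.2, 245.6, 143.1]
ee_rot: [-0.445, 0.55, -0.446, -0.549]
wrist_force: [-0.0, -2.0, 2.1]
width: 12.1
```

Request:
arm_command --offset '[[0,0,-0.008],[0,0,-0.025],[0,0,-0.045],[0,0,-0.065],[0,0,-0.085],[0,0,-0.105],[0,0,-0.125],[0,0,-0.145],[0,0,-0.16],[0,0,-0.17]]' --dr '[[0,0,0],[0,0,0],[0,0,0],[0,0,0],[0,0,0],[0,0,0],[0,0,0],[0,0,0],[0,0,0],[0,0,0]]' --hand '[0,0,0,0,0,0,0,0,0,0]'

```text
t: 49.05
eef_pos: [613.5, 78.9, 143.1]
ee_rot: [-0.446, 0.549, -0.445, -0.549]
wrist_force: [0.6, 2.4, 4.6]
width: 11.7
```

```bash
python3 -c "
from h import *
cabp(st())"
```

```text
t 49.05 p [613.5  78.9 143.1] x [ 0.001 -0.    -1.   ] jaw 101.9 F [0.6 2.4 4.6] w 11.7 q [-0.27  0.52  0.12  1.77 -0.08  0.86  1.66]
cab [   0.7 -190.3  143.1] Fcab [1.  2.2 4.6]
```

Request:
arm_command --offset '[[0,0,-0.003],[0,0,-0.006],[0,0,-0.009],[0,0,-0.011],[0,0,-0.013],[0,0,-0.013]]' --dr '[[0,0,0],[0,0,0],[0,0,0],[0,0,0],[0,0,0],[0,0,0]]' --hand '[0,0,0,0,0,0]'

```text
t: 49.65
eef_pos: [615.6, 69.4, 143.1]
ee_rot: [0.445, -0.55, 0.444, 0.55]
wrist_force: [-1.3, 2.0, 6.2]
width: 11.7
```

```bash
python3 -c "
from h import *
cabp(st())"
```

```text
t 49.65 p [615.6  69.4 143.1] x [ 0.     0.001 -1.   ] jaw 102.0 F [-1.3  2.   6.2] w 11.7 q [-0.25  0.52  0.12  1.76 -0.08  0.86  1.68]
cab [   0.7 -200.   143.1] Fcab [-0.9  2.2  6.2]
```

Request:
arm_command --offset '[[0,0,-0.001],[0,0,-0.003],[0,0,-0.003]]' --dr '[[0,0,0],[0,0,0],[0,0,0]]' --hand '[0,0,0]'

```text
t: 49.95
eef_pos: [615.6, 69.4, 143.1]
ee_rot: [0.445, -0.549, 0.443, 0.551]
wrist_force: [-2.4, 7.4, 6.4]
width: 12.4
```

Request:
arm_command --offset '[[0,0,0.002],[0,0,0.002],[0,0,0.002],[0,0,0.002],[-0.04,0,0.002],[-0.08,0,0.002],[-0.12,0,0.0],[-0.12,-0.04,-0.04],[-0.12,-0.08,-0.08],[-0.12,-0.12,-0.12]]' --dr '[[0,0,0],[0,0,0],[0,0,0],[0,0,0],[0,0,0],[0,0,0],[0,0,0],[0,0,0],[0,0,0],[0,0,0]]' --hand '[0.4,0.4,0.4,0.4,0.4,0.4,0.4,0.4,0.4,0.4]'

```text
t: 50.95
eef_pos: [743.2, -17.6, 263.5]
ee_rot: [-0.445, 0.55, -0.445, -0.549]
wrist_force: [0.5, 0.8, 0.3]
width: 36.7
```

Request:
arm_command --offset '[[0,0,-0.04],[0,0,-0.06],[0,0,-0.06],[0,0,-0.06]]' --dr '[[0,0,0],[0,0,0],[0,0,0],[0,0,0]]' --hand '[0.4,0.4,0.4,0.4]'

```text
t: 51.35
eef_pos: [753.8, -74.3, 262.6]
ee_rot: [0.445, -0.549, 0.445, 0.55]
wrist_force: [0.5, 0.9, -0.3]
width: 36.5
```

```bash
python3 -c "
from h import *
cabp(st())
x,y,a=CAB; r=Ro.from_euler('z',-a,degrees=True)
for k in('scene','top'):
    c=env.read_camera(k); im=c['image'][:,:,::-1]; cv2.imwrite('pics/%s18.png'%k,im)
    for h in ('handle_left','handle_right'):
        print(k,h,[(o['score'],np.round(r.apply(ray(c,[o['centre']],145)-[x,y,0])[0],1)) for o in env.mark_of(h,k)[:1]])
    cr=im[110:300,80:340] if k=='top' else im[150:310,300:480]
    cv2.imwrite('pics/%s18z.png'%k,cv2.resize(cr,None,fx=3,fy=3,interpolation=cv2.INTER_CUBIC))"
```

```text
t 51.35 p [753.8 -74.3 262.6] x [-0.     0.001 -1.   ] jaw 102.0 F [ 0.5  0.9 -0.3] w 36.5 q [-0.05  0.64  0.17  1.28 -0.11  1.23  1.91]
cab [ 106.4 -369.2  262.6] Fcab [ 0.7  0.7 -0.3]
scene handle_left [(0.57, array([  3.1, 195.7, 145. ]))]
scene handle_right [(0.8, array([   1.7, -193.8,  145. ]))]
top handle_left [(0.9, array([  0.3, 195.9, 145. ]))]
top handle_right [(0.58, array([-1.000e-01, -2.021e+02,  1.450e+02]))]
```

View pics/top18z.png

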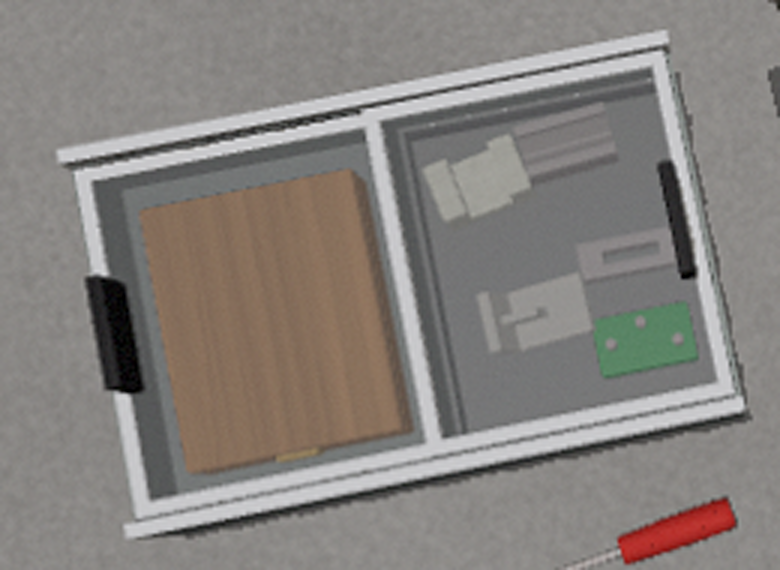

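View pics/scene18.png

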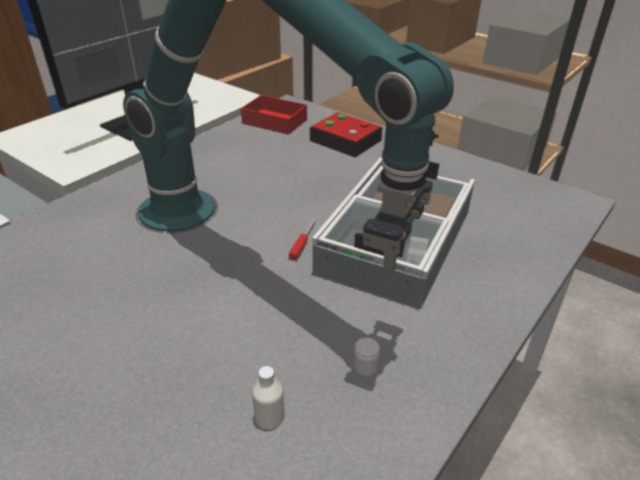

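```bash
python3 -c "
from h import *
print(env.close_job()); st()"
```

```text
the job is handed in; nothing more can be done
None
the job is handed in; nothing more can be done
```

The job is done and handed in at about 51 s of the 210 s allowed; no verdict was reported. All five fixtures present (vee block, nest, strap clamp, pin plate and angle) are in the bin, and both covers are shut.

- **Covers:** The bin was in the right compartment. The left cover, over the wooden case, stood about 15 mm open, so I shut it first and never opened it further. I slid the right cover about 180 mm open behind it and shut it again after filling the bin.
- **Last checks:**
  - I pushed each cover until I felt its stop: the left with about 12 N, and the right with about 7 N, within 0.1 mm of where it first stood shut.
  - The final top picture shows all five parts within the bin under the closed cover.
  - The arm stood clear of everything, and the screwdriver, tin and bottle looked unmoved.
- **Disagreements:**
  - The networks' handle positions in the last pictures were 2–6 mm off the arm's readings of about ±200 mm. I trusted the felt stops.
  - The nest turned a little and ended up against the vee block.
- **Step block:** I took it as absent, because neither camera showed it. The network's reports of it fell on the cabinet and the bottle. A dark object is cut off at the right edge of the top picture, about 680 mm to the robot's right. I judged it to be background but could not see all of it.

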